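# Put the mixed-up bench tools back into their own foam nests

## Task

The side cutters, the tweezers and the marker were all put back into the wrong nests of the foam tool tray. Swap them round so that each lies fully home and flat in the recess cut to its own shape; as every nest is taken, set one tool aside on a free spot such as the bare fibre board meanwhile. Do not knock against the solder reel behind the tray or the long black pin strip beside it.

Things in the scene. Friction and masses are not known exactly. Their poses are not given: they have to be found in the camera images.
- cutters_grip (a point): Side cutters, red handles, bright jaws, one rigid piece 114 mm long, 40 wide, 8.4 thick, lying flat. Grip point: mid thickness (4.2 mm above the underside), centre of the handle roots, where they are 39 to 40 mm wide. x axis across the tool (close fingers along x), +y along it to the handle ends (43 mm away); the pointed jaws end 71 mm away at -y.
- tweezers_grip (a point): Straight bright tweezers, two slim arms bowed apart in the middle, one rigid piece 122 mm long, 8.5 thick, widest (13 mm) at the middle, pointed at both ends, lying flat. Grip point: the middle at mid thickness (4.2 mm above the underside). x axis across (close fingers along x), y along the length. Grip lightly (about 20 N), or they squirt out. Either end may point either way.
- marker_grip (a point): White hexagonal marker pen with a black cap, 90 mm long, 17 across corners, 14.7 across flats, lying on a flat. The point is its centre, 7.4 mm above the underside; x axis across (close fingers along x), y along the pen. Either end may point either way, any flat may be down.
- tool_tray: Fixed grey metal tray 302 x 180 mm, rim 10 mm high, origin at the centre of its underside. It holds three fixed foam inserts side by side along its x, in any order, each 97 (x) by 172 mm, tops 23 mm above the bench, black with light grey recess floors. A finger channel along x, 40 mm wide and 11 deep, crosses the middle of all three: there fingers can go below a tool's underside.
- cutters_seat (a point): Insert with the recess shaped like the side cutters, wide for the handles, narrow for the jaws, 124 mm long, 6 deep, about 4 mm clear all round. The point, in the middle of the finger channel, is where point cutters_grip comes when the cutters lie home on the recess floor. x across the recess, +y to its handle end, jaws at -y: they fit only that way round.
- tweezers_seat (a point): Insert with the long narrow recess, pointed at both ends, for the tweezers: 132 mm long, 21 wide at the middle, 6 deep, about 4 mm clear all round. The point, in the middle of the finger channel, is where point tweezers_grip comes when they lie home on the recess floor. x axis across the recess, y along it.
- marker_seat (a point): Insert with the short straight recess for the marker: 99 mm long, 25 wide, 8 deep, about 4 mm clear all round. The point, in the middle of the finger channel, is where point marker_grip comes when the marker lies home on the recess floor. x axis across the recess, y along it.
- rest_board: Free spot: a bare brown fibre board lying fixed on the bench to the left of the tray, 280 mm along its x, 158 mm along its y, 4 mm thick. Origin at the centre of its underside, on the bench.
- header: Bystander: black double-row pin strip, 150 mm long, 9 wide, 10 high, lying firmly to the right of the tray, origin at the centre of its underside, y axis along it. Not to be knocked.
- reel: Bystander: grey reel of solder wire standing firmly on end behind the tray, 55 mm across, 61 mm high, origin at the centre of its underside. Not to be knocked.
Not all that is in view belongs to the job. What is shaped like the part that bears marker_grip but yellow is not meant.

How it is judged:
At the end, for the whole second after the job is handed in: Each tool lies in its own recess, at rest and released: its grip point within 9 mm sideways and within 2.5 mm in height of the seat point of its nest (down on the recess floor, not proud of it), and its length within 0.2 rad of the recess (horizontal distance between cutters_grip and cutters_seat below 0.009 m and z of cutters_grip in the frame of cutters_seat between -0.003 and 0.0025 m and angle between the y axis of cutters_grip and the y axis of cutters_seat, either way round below 0.2 rad and horizontal distance between tweezers_grip and tweezers_seat below 0.009 m and z of tweezers_grip in the frame of tweezers_seat between -0.003 and 0.0025 m and angle between the y axis of tweezers_grip and the y axis of tweezers_seat, either way round below 0.2 rad and horizontal distance between marker_grip and marker_seat below 0.009 m and z of marker_grip in the frame of marker_seat between -0.003 and 0.0025 m and angle between the y axis of marker_grip and the y axis of marker_seat, either way round below 0.2 rad); the robot touches nothing.
It fails at once if something knocked against the solder reel (over 5 N) (contact force between reel and anything else above 5 N).
It fails at once if something knocked against the black pin strip (over 5 N) (contact force between header and anything else above 5 N).
It also fails if it takes over 96 s, if anything falls off the work surface, if the arm or the gripper's body presses on something with over 40 N, if the wrist force passes 120 N, or if a joint passes its speed limit or range.

## Robot

A 6-joint arm with a two-finger parallel gripper is mounted at the origin on a cart in front of the work surface, level with it; the furniture and walls round the work are solid. World frame = base frame: x ahead of the robot, y to its left, z up, the work surface at z = 0. Lengths are in m, angles in rad, forces in N, time in s.
With the tool pointing down it reaches from about 0.3 to 0.875 m from the base axis. Payload 6.4 kg.
Tool frame: the origin (TCP) lies on the centre line of the jaws, within the pads' length; the fingertips stand 25 mm ahead of it and the grasp point (between the pads) lies 6 mm ahead of it (ctrl.tips_ahead is the z of the fingertips in the tool frame, in m); z points along the fingers, x is the direction in which the jaws open and shut, and the axes are right-handed (so a half turn about z gives the same grasp; the last joint's range is limited). The gripper opens to 85 mm and grips with 20 to 120 N. Pads are 22 mm wide; open, the fingers measure 114 mm over their backs; the gripper's body (76 mm by 85 mm) begins 54 mm behind the grasp point. The pads swing forward as they close: fully open they stand 13 mm farther back than shut.
Start: joints at [-1.476, 0.181, 1.607, -0, 1.354, -0.206], TCP at [0.17, -0.549, 0.256] pointing down, gripper open.
Joint ranges: [-2.99, 2.99], [-0.89, 2.07], [0.3, 2.58], [-1.14, 4.28], [0, 2.63], [-3.12, 3.12]. Speed limits (rad/s): [2.57, 2.57, 3.01, 3.14, 3.14, 3.14].

## Interface

Orientations are given as a unit quaternion [w, x, y, z].
In Python, from bench import ctrl gives the robot as it stands.
- The arm moves only by the shell command python3 -m pendant 'ROWS'. ROWS is JSON, a list that holds one entry, the list of rows, each a list of 7 numbers: the shift along the tool's x, y, z in m, then the turn, a rotation vector about the tool's x, y, z in rad, then the closure, from -1 (fully open) to 1 (shut). A call has 1 to 10 rows; each row shifts and turns the commanded pose from where the row before left it, along the tool's axes as they then stand; what a row does not reach is not made up. A row lasts 1/10 s, in which the tool goes at most 50 mm and 8.59 degrees, less where a joint would pass 70% of its speed; a pose out of reach is approached as far as the arm can. A call with a gripper value outside its range is refused whole. The fingers move at their own pace and stop on an object; the grip force is fixed at half the most. Time passes only in rows, so rows that do not move let the fingers close. It gives the time, the measured TCP pose, the force and the opening at its end, in the units of the state.
- ctrl.get_obs(): the state, without advancing time (a new reading comes with each control period).
- ctrl.camera(name): name is "side" or "top" or "wrist"; returns (picture, depth): 400x640x3 uint8, red, green, blue; 400x640 float32, m along the optical axis (not along the pixel's ray), 0 where there is no reading.
- ctrl.calibration(name): a dict with "fov_y" (degrees; the focal length in pixels is half the picture's height over the tangent of half this angle, whatever the lens; pixels are square), "cx", "cy" (the principal point, pixels), "D" ([k1, k2, p1, p2, k3] as OpenCV has them; the pictures are not rectified), "camera_from_world" (4x4, takes a point from world to camera coordinates). Camera axes: x right, y down, z forward; pixel columns grow to the right and rows downward; lengths in m; the calibration is good to about 2 mm. A picture is of the moment at which its call begins: read the wrist's pose just before it. calibration takes no time and is no camera call; for the wrist camera it gives the pose at the moment of the call.
- ctrl.hand_in(): hands the job in, once; it reports no verdict.
The state is a dict: "time_s": time; "q": joint angles; "dq": joint speeds; "joint_efforts": joint torques, N m; "eef_pos": TCP position; "eef_rot": TCP orientation; "wrist_force": force on the tool from outside, world axes, zero at the start; "torque": the same for the moment, N m; "opening": opening from 0.0 (shut) to 1.0 (fully open).
Only numpy, scipy, OpenCV 4.12 (cv2) and the standard library are available. Lean on these libraries where they do the work, as an engineer would, in place of code of your own. Each camera call takes 0.05 s, during which the arm holds its last target.

## Working session

There is one attempt and no reset: what is moved stays moved. The work goes in short steps, Python scripts to look and compute and a shell command to move; the robot and the scene stay as the last step left them, time stands still between calls to the robot, and variables do not carry over. Pictures are saved under pics/ and viewed, and the job is handed in when it is done.

```bash
ls; mkdir -p pics; python3 - <<'E'
from bench import ctrl
import cv2,numpy as np
for n in("top","side"):
    p,d=ctrl.camera(n); cv2.imwrite(f"pics/{n}0.png",p[:,:,::-1]); np.save(f"pics/{n}0.npy",d)
    c=ctrl.calibration(n);print(n,{k:(np.round(v,3).tolist()) for k,v in c.items()})
print(ctrl.get_obs(),ctrl.tips_ahead)
E
```

```text
pics
top {'fov_y': 48.862, 'cx': 322.15, 'cy': 193.257, 'D': [0.034, 0.0, 0.0, 0.0, 0.0], 'camera_from_world': [[-0.005, -1.0, -0.001, 0.161], [-0.991, 0.005, -0.137, 0.602], [0.137, 0.001, -0.991, 1.136], [0.0, 0.0, 0.0, 1.0]]}
side {'fov_y': 48.706, 'cx': 323.127, 'cy': 184.874, 'D': [-0.023, 0.0, 0.0, 0.0, 0.0], 'camera_from_world': [[-0.923, -0.385, 0.013, 0.641], [-0.154, 0.339, -0.928, 0.072], [0.353, -0.858, -0.372, 1.369], [0.0, 0.0, 0.0, 1.0]]}
{'time_s': 0.1, 'q': array([-1.47633365e+00,  1.81475409e-01,  1.60789107e+00, -3.43186026e-05,
        1.35384878e+00, -2.06277149e-01]), 'dq': array([ 0.00132098, -0.0019637 , -0.00289559, -0.00074278,  0.00112052,
        0.00101458]), 'joint_efforts': array([ 2.30580645e-04, -4.45877588e+01, -3.52237844e+01, -3.18665607e-04,
        4.15748247e-03,  2.39872600e-05]), 'eef_pos': array([ 0.17030522, -0.54871257,  0.25547755]), 'eef_rot': array([-5.93670996e-04,  8.05056872e-01, -5.93197079e-01, -5.53215747e-04]), 'wrist_force': array([ 0.14939473,  0.68476482, -0.79328101]), 'torque': array([-0.04712847, -0.00108189,  0.01060027]), 'opening': 0.9976672203022989} 0.025
```

View pics/top0.png

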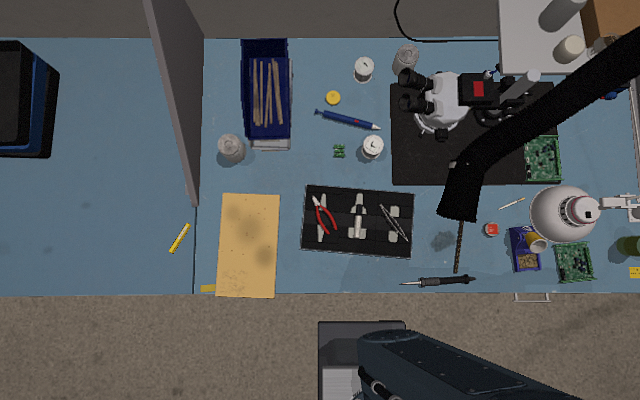

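View pics/side0.png

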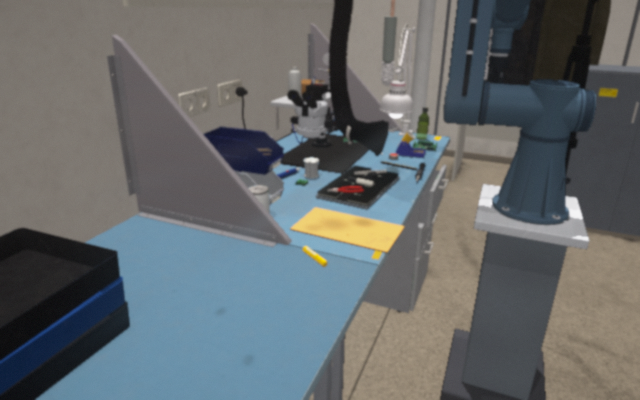

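```bash
cat > h.py <<'E'
from bench import ctrl
import cv2,numpy as np
from scipy.spatial.transform import Rotation as R
def cam(n):
    c=ctrl.calibration(n);p,d=ctrl.camera(n);return c,p,d
def K(c):
    f=200/np.tan(np.radians(c["fov_y"])/2);return np.array([[f,0,c["cx"]],[0,f,c["cy"]],[0,0,1.]])
def ray(c,uv):
    u=cv2.undistortPoints(np.array(uv,float).reshape(-1,1,2),K(c),np.array(c["D"],float)).reshape(-1,2)
    return np.c_[u,np.ones(len(u))]
def onz(c,uv,z):
    T=np.linalg.inv(np.array(c["camera_from_world"]));r=ray(c,uv)@T[:3,:3].T;o=T[:3,3]
    return o+r*((z-o[2])/r[:,2])[:,None]
def bydepth(c,uv,d):
    T=np.linalg.inv(np.array(c["camera_from_world"]));r=ray(c,uv)
    dd=np.array([d[int(round(v)),int(round(u))] for u,v in uv])
    return (r*dd[:,None])@T[:3,:3].T+T[:3,3]
def proj(c,P):
    T=np.array(c["camera_from_world"]);rv=cv2.Rodrigues(T[:3,:3])[0]
    return cv2.projectPoints(np.array(P,float).reshape(-1,1,3),rv,T[:3,3],K(c),np.array(c["D"],float))[0].reshape(-1,2)
def crop(p,x0,x1,y0,y1,s,name,grid=0):
    im=cv2.resize(p[y0:y1,x0:x1,::-1],None,fx=s,fy=s,interpolation=cv2.INTER_CUBIC).copy()
    if grid:
        for x in range(-(-x0//grid)*grid,x1,grid): cv2.putText(im,str(x),((x-x0)*s,8),0,.35,(0,255,255));cv2.line(im,((x-x0)*s,9),((x-x0)*s,14),(0,255,255))
        for y in range(-(-y0//grid)*grid,y1,grid): cv2.putText(im,str(y),(0,(y-y0)*s+4),0,.35,(0,255,255))
    cv2.imwrite(f"pics/{name}.png",im)
def st():
    o=ctrl.get_obs();q=o["eef_rot"];r=R.from_quat([q[1],q[2],q[3],q[0]])
    return o,np.array(o["eef_pos"]),r
def plan(target,yaw,down=True):
    """tool-frame shift & turn to reach TCP target with tool down and tool x at world yaw (mod pi)"""
    o,p,r=st();best=None
    for y in(yaw,yaw+np.pi):
        x=np.array([np.cos(y),np.sin(y),0]);z=np.array([0,0,-1.]);g=R.from_matrix(np.c_[x,np.cross(z,x),z])
        rv=(r.inv()*g).as_rotvec()
        if best is None or np.linalg.norm(rv)<np.linalg.norm(best[1]): best=(g,rv)
    d=np.array(target)-p
    x=r.apply([1,0,0])
    print("t",o["time_s"],"pos",p.round(4),"yaw",round(float(np.arctan2(x[1],x[0])),4),"q6",round(float(o["q"][5]),2),"open",round(o["opening"],3))
    print("shift in current tool axes",r.inv().apply(d).round(4),"turn rv",best[1].round(4),"shift in final axes",best[0].inv().apply(d).round(4))
E
python3 - <<'E'
from h import *
p=cv2.imread("pics/top0.png")[:,:,::-1]
crop(p,290,490,130,290,4,"topc",20)
c=ctrl.calibration("top");d=np.load("pics/top0.npy")
for uv in [(373,147),(365,68),(406,57),(231,147),(458,250),(460,215),(440,210),(475,215),(303,186),(413,190),(411,257),(302,248),(222,194),(280,195),(274,297),(217,296),(490,229)]:
    print(uv,bydepth(c,[uv],d)[0].round(3))
E
```

```text
(373, 147) [0.724 0.021 0.059]
(365, 68) [0.946 0.039 0.056]
(406, 57) [ 0.961 -0.068  0.09 ]
(231, 147) [0.719 0.394 0.087]
(458, 250) [ 0.451 -0.207  0.009]
(460, 215) [ 0.53  -0.163  0.181]
(440, 210) [ 0.547 -0.131  0.132]
(475, 215) [ 0.532 -0.207  0.153]
(303, 186) [ 0.629  0.211 -0.001]
(413, 190) [ 0.616 -0.094 -0.003]
(411, 257) [ 0.433 -0.08   0.008]
(302, 248) [0.458 0.213 0.002]
(222, 194) [0.607 0.434 0.002]
(280, 195) [0.604 0.274 0.003]
(274, 297) [0.329 0.288 0.003]
(217, 296) [ 0.265  0.617 -0.751]
(490, 229) [ 0.507 -0.293  0.015]
```

View pics/topc.png

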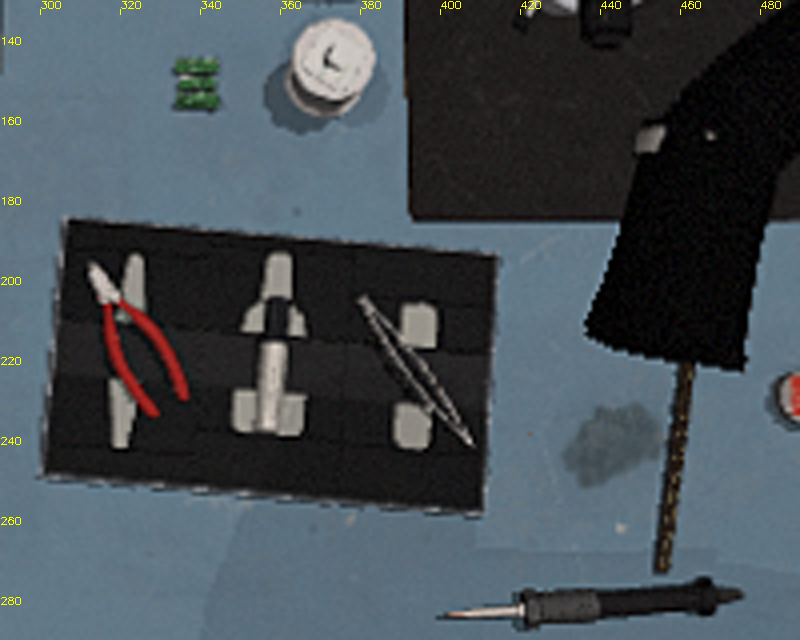

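```bash
python3 - <<'E'
from h import *
c=ctrl.calibration("top")
g=lambda L:[(290+(x+.5)/4-.5,130+(y+.5)/4-.5) for x,y in L]
P=onz(c,g([(66,218),(497,256),(482,516),(42,478)]),.01);print(P.round(4));print("ctr",P.mean(0).round(4))
for i in range(4): e=P[(i+1)%4]-P[i];print(np.linalg.norm(e).round(4),np.arctan2(e[1],e[0]).round(4))
B=onz(c,[(222,194),(280,195),(274,297),(217,296)],.004);print(B.round(3),B.mean(0))
for i in range(4): e=B[(i+1)%4]-B[i];print(np.linalg.norm(e).round(4),np.arctan2(e[1],e[0]).round(4))
plan([.34,-.1,.30],-1.67)
E
```

```text
[[ 0.6324  0.2018  0.01  ]
 [ 0.6044 -0.0937  0.01  ]
 [ 0.4283 -0.0775  0.01  ]
 [ 0.455   0.218   0.01  ]]
ctr [0.53   0.0621 0.01  ]
0.2968 -1.6654
0.1768 3.0499
0.2967 1.4808
0.1782 -0.0912
[[0.607 0.434 0.004]
 [0.603 0.274 0.004]
 [0.329 0.288 0.004]
 [0.333 0.439 0.004]] [0.46806312 0.358717   0.004     ]
0.1597 -1.5938
0.2748 3.0919
0.1518 1.5458
0.2744 -0.0208
t 0.1 pos [ 0.1703 -0.5487  0.2555] yaw -1.27 q6 -0.21 open 0.998
shift in current tool axes [-0.3784 -0.295  -0.0438] turn rv [0.     0.0016 0.4   ] shift in final axes [-0.4633 -0.1244 -0.0445]
```

```bash
python3 -m pendant '[[[-0.038,-0.0295,-0.004,0,0,0,-1],[-0.038,-0.0295,-0.004,0,0,0,-1],[-0.038,-0.0295,-0.004,0,0,0,-1],[-0.038,-0.0295,-0.004,0,0,0,-1],[-0.038,-0.0295,-0.004,0,0,0,-1],[-0.038,-0.0295,-0.004,0,0,0,-1],[-0.038,-0.0295,-0.004,0,0,0,-1],[-0.038,-0.0295,-0.004,0,0,0,-1],[-0.038,-0.0295,-0.004,0,0,0,-1],[-0.038,-0.0295,-0.004,0,0,0,-1]]]'
python3 -c "
from h import *
plan([.42,.06,.32],-1.664)"
```

```text
time_s: 1.1
eef_pos: [0.3396, -0.0969, 0.2964]
eef_rot: [-0.0, 0.805, -0.593, 0.0]
wrist_force: [0.7, -0.2, -0.7]
opening: 1.001
t 1.1 pos [ 0.3396 -0.0969  0.2964] yaw -1.2707 q6 0.65 open 1.001
shift in current tool axes [-0.1261 -0.1232 -0.0236] turn rv [-0.0007 -0.0004  0.3933] shift in final axes [-0.1637 -0.0655 -0.0236]
```

```bash
python3 -m pendant '[[[0,0,-0.008,0,0,0.131,-1],[0,0,-0.008,0,0,0.131,-1],[0,0,-0.008,0,0,0.131,-1],[-0.041,-0.016,0,0,0,0,-1],[-0.041,-0.016,0,0,0,0,-1],[-0.041,-0.016,0,0,0,0,-1],[-0.041,-0.017,0,0,0,0,-1],[0,0,0,0,0,0,-1],[0,0,0,0,0,0,-1]]]'
python3 -c "
from h import *
c,p,d=cam('wrist');cv2.imwrite('pics/w1.png',p[:,:,::-1]);T=np.linalg.inv(np.array(c['camera_from_world']));print(T.round(3));print(st()[1])
np.save('pics/w1.npy',d)"
```

```text
time_s: 2.0
eef_pos: [0.4191, 0.0594, 0.3197]
eef_rot: [-0.001, -0.675, 0.738, 0.001]
wrist_force: [-0.7, -0.1, -0.1]
opening: 1.0
[[-0.09  -0.946 -0.31   0.499]
 [-0.996  0.085  0.027  0.053]
 [ 0.001  0.311 -0.95   0.438]
 [ 0.     0.     0.     1.   ]]
[0.41896569 0.0585356  0.31981101]
```

View pics/w1.png

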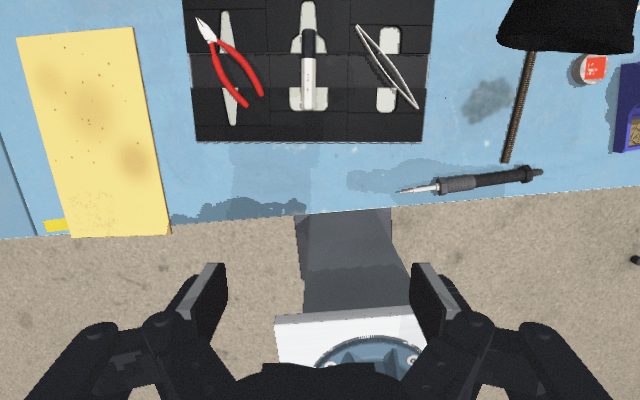

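```bash
python3 -m pendant '[[[-0.006,-0.037,0,0,0,0,-1],[-0.006,-0.037,0,0,0,0,-1],[0,-0.036,0,0,0,0,-1],[0,0,0,0,0,0,-1],[0,0,0,0,0,0,-1]]]'
python3 -c "
from h import *
c,p,d=cam('wrist');cv2.imwrite('pics/w2.png',p[:,:,::-1]);np.savez('pics/w2.npz',d=d,**c);print(st()[1])
crop(p,150,470,60,300,2,'w2c',20)"
```

```text
time_s: 2.55
eef_pos: [0.5298, 0.0586, 0.3196]
eef_rot: [-0.001, -0.673, 0.74, 0.001]
wrist_force: [-0.1, -0.2, -0.1]
opening: 1.003
[0.52928548 0.05899449 0.31993336]
```

View pics/w2.png

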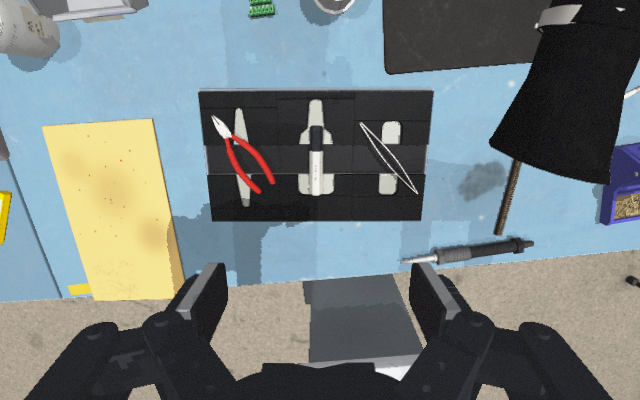

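```bash
python3 -c "
from h import *
p=cv2.imread('pics/w2.png')[:,:,::-1]
crop(p,195,345,85,225,4,'w2a',10);crop(p,295,445,85,225,4,'w2b',10)"
```

```text
(no output)
```

View pics/w2a.png

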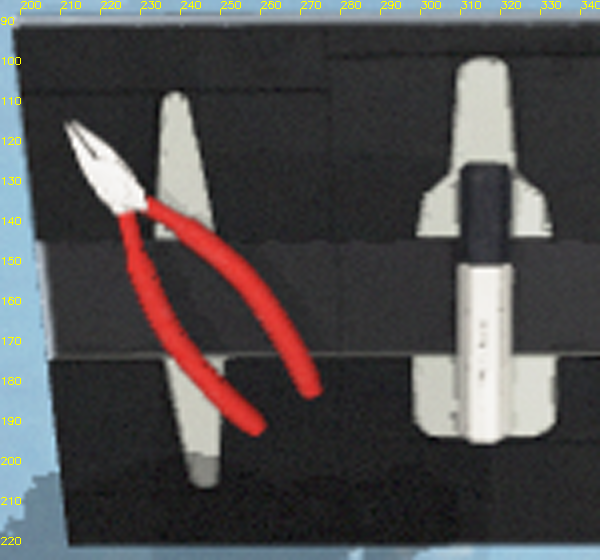

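View pics/w2b.png

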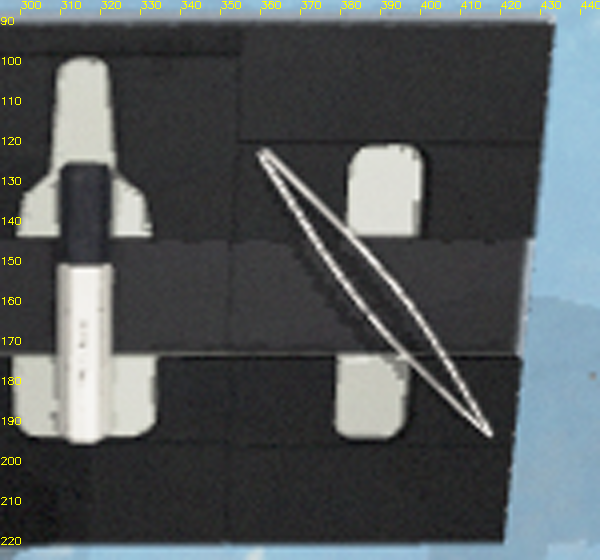

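```bash
python3 - <<'E'
from h import *
z=np.load('pics/w2.npz');c={k:z[k] for k in('fov_y','cx','cy','D','camera_from_world')};c['fov_y']=float(c['fov_y']);d=z['d']
o,p,r=st()
for uv in [(223,267),(215,267),(208,267),(223,280),(222,290),(415,267),(425,268),(415,280),(226,295)]:
    P=bydepth(c,[uv],d)[0];print(uv,r.inv().apply(P-p).round(4))
ys,xs=np.mgrid[255:400:1,150:240:1];uv=np.c_[xs.ravel(),ys.ravel()];dd=d[uv[:,1],uv[:,0]];uv=uv[(dd>0)&(dd<.25)]
P=r.inv().apply(bydepth(c,uv,d)-p);print(P[:,2].max(),np.percentile(P[:,2],[99,99.9]));i=P[:,2].argmax();print(P[i],uv[i])
print(ctrl.tips_ahead)
E
```

```text
(223, 267) [-0.0428 -0.0097  0.0083]
(215, 267) [-0.0448 -0.0122  0.0038]
(208, 267) [-0.0475 -0.0127  0.0027]
(223, 280) [-0.0425 -0.0048  0.0053]
(222, 290) [-0.0432 -0.0002  0.0044]
(415, 267) [ 0.0425 -0.0111  0.0055]
(425, 268) [ 0.0458 -0.0124  0.0023]
(415, 280) [ 0.0428 -0.0053  0.0043]
(226, 295) [-0.0429  0.005   0.0082]
0.01143399403529057 [0.00790505 0.01045242]
[-4.32872085e-02  6.91671626e-05  1.14339940e-02] [226 282]
0.025
```

```bash
python3 - <<'E'
from h import *
z=np.load('pics/w2.npz');c={k:z[k] for k in('fov_y','cx','cy','D','camera_from_world')};c['fov_y']=float(c['fov_y']);d=z['d']
A=lambda x,y:(195+(x+.5)/4-.5,85+(y+.5)/4-.5);B=lambda x,y:(295+(x+.5)/4-.5,85+(y+.5)/4-.5)
def m(n,px,h):
    P=onz(c,[px],h)[0];D=bydepth(c,[px],d)[0];print(n,P.round(4),"depth",D.round(4));return P
print('corners foam/rim')
for n,px in dict(chUL=A(40,241),chUR=B(530,238),chLL=A(50,355),chLR=B(520,355),foamTL=A(18,28),foamTR=B(550,27),foamBL=A(68,545),foamBR=B(503,541)).items(): m(n,px,.023)
print('tw');
m('top',A(175,91),.023);m('bot',A(205,489),.023);m('L up',A(155,237),.017);m('R up',A(215,237),.023);m('L lo',A(165,357),.017);m('R lo',A(224,357),.023)
print('cut')
m('top',A(483,56),.023);m('bot',A(487,439),.023);m('L up',A(416,236),.017);m('R up',A(552,236),.023);m('L lo',A(412,357),.017);m('R lo',A(557,357),.023)
print('mk')
m('top',B(388,144),.023);m('bot',B(370,440),.023);m('L up',B(347,237),.015);m('R up',B(424,237),.023);m('L lo',B(335,357),.015);m('R lo',B(408,357),.023)
print('marker tool');
m('capend',A(485,163),.031);m('end',A(484,442),.024);m('capL',A(459,200),.024);m('capR',A(512,200),.024);m('L',A(456,400),.024);m('R',A(511,400),.024)
print('cutters');m('tip',A(67,122),.028);m('hL',A(256,434),.028);m('hR',A(313,397),.028);m('crotch',A(140,210),.03)
for px in [(107,240),(120,225),(150,200),(190,228),(230,265),(150,310),(200,385)]: m('s',A(*px),.031)
print('tweez');m('t1',B(263,151),.028);m('t2',B(491,434),.028);m('wr',B(408,300),.031);m('wl',B(345,300),.031)
E
```

```text
corners foam/rim
chUL [0.5684 0.2034 0.023 ] depth [0.5671 0.208  0.0103]
chUR [ 0.5417 -0.0847  0.023 ] depth [ 0.5396 -0.089   0.01  ]
chLL [0.5307 0.2077 0.023 ] depth [0.5285 0.212  0.0117]
chLR [ 0.503  -0.0816  0.023 ] depth [ 0.5001 -0.0852  0.0119]
foamTL [0.634  0.1972 0.023 ] depth [0.6339 0.1969 0.0239]
foamTR [ 0.6067 -0.0907  0.023 ] depth [ 0.6067 -0.0903  0.0243]
foamBL [0.4631 0.2152 0.023 ] depth [0.4634 0.2149 0.0238]
foamBR [ 0.4367 -0.0762  0.023 ] depth [ 0.4374 -0.0757  0.0248]
tw
top [0.6103 0.1516 0.023 ] depth [0.6103 0.1513 0.024 ]
bot [0.479  0.1637 0.023 ] depth [0.4783 0.1643 0.0207]
L up [0.5652 0.1674 0.017 ] depth [0.5654 0.1668 0.0189]
R up [0.5639 0.1463 0.023 ] depth [0.5648 0.1444 0.0311]
L lo [0.525 0.171 0.017] depth [0.5255 0.1704 0.0191]
R lo [0.5243 0.1497 0.023 ] depth [0.5231 0.151  0.0172]
cut
top [0.6112 0.0544 0.023 ] depth [0.6112 0.0545 0.0164]
bot [0.4876 0.0652 0.023 ] depth [0.4905 0.0649 0.0328]
L up [0.5571 0.0818 0.017 ] depth [0.5567 0.0821 0.0136]
R up [0.5537 0.0376 0.023 ] depth [0.5537 0.0376 0.0228]
L lo [0.5169 0.0878 0.017
[... 971 characters left out ...]
508  0.1219 0.0238]
crotch [0.5755 0.1671 0.03  ] depth [0.5756 0.1667 0.0313]
s [0.5673 0.179  0.031 ] depth [0.5655 0.1845 0.0135]
s [0.5716 0.174  0.031 ] depth [0.5713 0.1748 0.0284]
s [0.5783 0.1631 0.031 ] depth [0.5784 0.163  0.0314]
s [0.5684 0.1519 0.031 ] depth [0.5683 0.1521 0.0301]
s [0.5555 0.1411 0.031 ] depth [0.5556 0.141  0.0316]
s [0.5437 0.1692 0.031 ] depth [0.5436 0.1694 0.0303]
s [0.5174 0.1572 0.031 ] depth [0.5177 0.1569 0.0321]
tweez
t1 [0.5775 0.001  0.028 ] depth [0.5777 0.0013 0.0306]
t2 [ 0.4779 -0.0704  0.028 ] depth [ 0.4793 -0.0691  0.0323]
wr [ 0.5266 -0.0427  0.031 ] depth [ 0.527  -0.0423  0.0326]
wl [ 0.5285 -0.0224  0.031 ] depth [ 0.525  -0.0256  0.0133]
```

```bash
python3 -c "
from h import *
plan([.533,.0617,.0435],-1.663)"
```

```text
t 2.6 pos [0.5293 0.059  0.3199] yaw -1.6652 q6 1.55 open 0.997
shift in current tool axes [-0.0031 -0.0038  0.2764] turn rv [ 0.0014 -0.0001 -0.0022] shift in final axes [-0.003  -0.0034  0.2764]
```

```bash
python3 -m pendant '[[[-0.003,-0.0035,0.03,0.0014,0,-0.002,0.05],[0,0,0.045,0,0,0,0.05],[0,0,0.045,0,0,0,0.05],[0,0,0.045,0,0,0,0.05],[0,0,0.04,0,0,0,0.05],[0,0,0.02,0,0,0,0.05],[0,0,0,0,0,0,0.05],[0,0,0,0,0,0,0.05]]]'
python3 -c "
from h import *
plan([.533,.0617,.0435],-1.663)
c,p,d=cam('wrist');cv2.imwrite('pics/w3.png',p[:,:,::-1])"
```

```text
time_s: 3.4
eef_pos: [0.534, 0.0625, 0.0964]
eef_rot: [0.001, -0.674, 0.738, -0.001]
wrist_force: [0.9, -0.1, 0.4]
opening: 0.478
t 3.4 pos [0.534  0.0625 0.0964] yaw -1.6616 q6 1.56 open 0.478
shift in current tool axes [0.0009 0.001  0.0529] turn rv [-0.0022 -0.      0.0014] shift in final axes [0.0009 0.0009 0.0529]
```

View pics/w3.png

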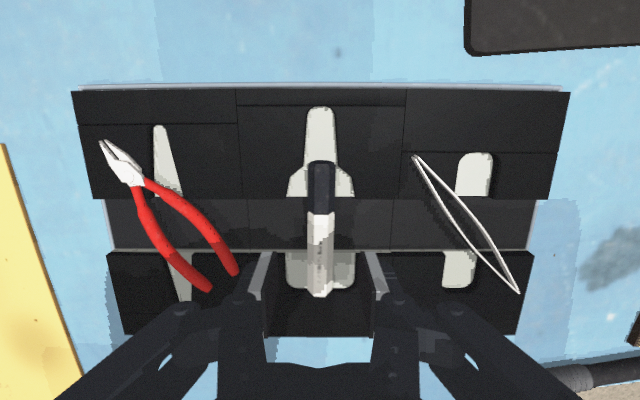

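```bash
python3 -m pendant '[[[0.001,0.001,0.02,-0.002,0,0,0.05],[0,0,0.02,0,0,0,0.05],[0,0,0.013,0,0,0,0.05],[0,0,0,0,0,0,0.05],[0,0,0,0,0,0,1],[0,0,0,0,0,0,1],[0,0,0,0,0,0,1],[0,0,0,0,0,0,1],[0,0,0,0,0,0,1]]]'
```

```text
time_s: 4.35
eef_pos: [0.5341, 0.0619, 0.0439]
eef_rot: [0.001, -0.675, 0.738, -0.001]
wrist_force: [-0.8, -1.1, 6.0]
opening: 0.155
```

```bash
python3 -m pendant '[[[0,0,-0.01,0,0,0,1],[0,0,-0.03,0,0,0,1],[0,0,-0.03,0,0,0,1],[0,0,-0.03,0,0,0,1],[0,0,0,0,0,0,1]]]'
python3 -c "
from h import *
c,p,d=cam('wrist');cv2.imwrite('pics/w4.png',p[:,:,::-1])
plan([.47,.355,.12],-1.663)"
```

```text
time_s: 4.85
eef_pos: [0.5364, 0.0618, 0.1478]
eef_rot: [0.003, -0.675, 0.738, -0.003]
wrist_force: [0.2, -0.7, 0.4]
opening: 0.158
t 4.9 pos [0.535  0.0619 0.1455] yaw -1.6608 q6 1.56 open 0.158
shift in current tool axes [-0.2861  0.0912  0.025 ] turn rv [-0.0056 -0.0001  0.0022] shift in final axes [-0.2859  0.0917  0.0255]
```

View pics/w4.png

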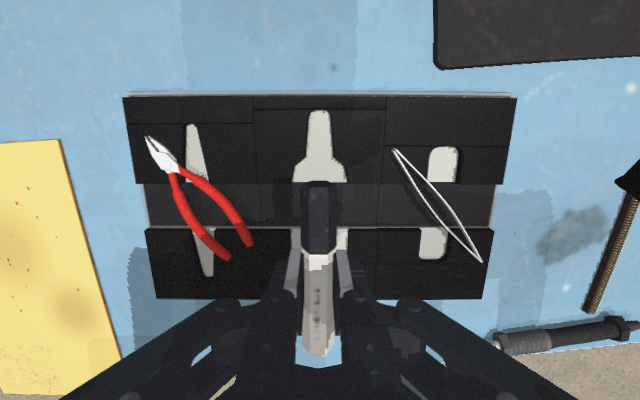

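```bash
python3 -c "
from h import *
p=cv2.imread('pics/w4.png')[:,:,::-1]
crop(p,260,380,170,370,3,'w4c')"
```

```text
(no output)
```

View pics/w4c.png

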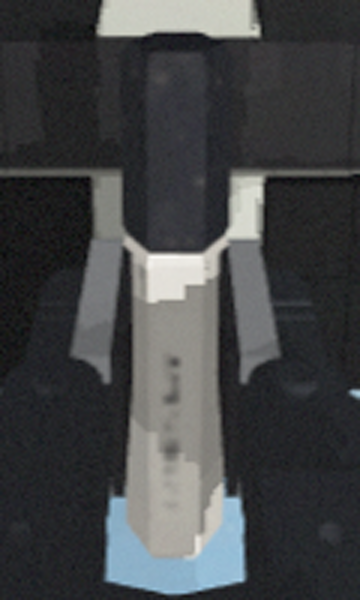

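```bash
python3 -m pendant '[[[-0.041,0.013,0,-0.005,0,0,1],[-0.041,0.013,0,0,0,0,1],[-0.041,0.013,0,0,0,0,1],[-0.041,0.013,0,0,0,0,1],[-0.041,0.013,0,0,0,0,1],[-0.041,0.013,0.03,0,0,0,1],[-0.040,0.013,0.03,0,0,0,1],[0,0,0.02,0,0,0,1],[0,0,0,0,0,0,1],[0,0,0,0,0,0,1]]]'
python3 -c "
from h import *
plan([.47,.355,.0315],-1.663)"
```

```text
time_s: 5.9
eef_pos: [0.4679, 0.3513, 0.0645]
eef_rot: [-0.003, -0.675, 0.738, 0.002]
wrist_force: [-0.2, -0.2, 0.3]
opening: 0.156
t 5.9 pos [0.4679 0.3513 0.0645] yaw -1.661 q6 2.1 open 0.156
shift in current tool axes [-0.0039 -0.002   0.033 ] turn rv [ 0.0073 -0.0012  0.002 ] shift in final axes [-0.0039 -0.0018  0.033 ]
```

```bash
python3 -m pendant '[[[0,0,0.015,0.007,0,0,1],[0,0,0.012,0,0,0,1],[0,0,0.005,0,0,0,1],[0,0,0,0,0,0,1],[0,0,0,0,0,0,0.3],[0,0,0,0,0,0,0.3],[0,0,0,0,0,0,0.3]]]'
python3 -c "
from h import *
o=st();print(o[1],o[0]['wrist_force'],o[0]['opening'])"
```

```text
time_s: 6.6
eef_pos: [0.4688, 0.352, 0.0337]
eef_rot: [0.001, -0.674, 0.738, -0.001]
wrist_force: [-0.6, -0.2, 0.1]
opening: 0.352
[0.46883324 0.35198576 0.03371235] [-0.5993284  -0.19022868  0.05895679] 0.35176192708718734
```

```bash
python3 -m pendant '[[[0,0,-0.03,0,0,0,0.2],[0,0,-0.045,0,0,0,0],[0,0,-0.02,0,0,0,-0.4],[0,0,0,0,0,0,-0.4]]]'
python3 -c "
from h import *
plan([.5419,.1521,.125],-1.0786)
c,p,d=cam('wrist');cv2.imwrite('pics/w5.png',p[:,:,::-1])"
```

```text
time_s: 7.0
eef_pos: [0.4708, 0.3532, 0.1327]
eef_rot: [0.004, -0.675, 0.738, -0.002]
wrist_force: [0.6, -0.1, 0.7]
opening: 0.696
t 7.0 pos [0.4708 0.3532 0.1327] yaw -1.6607 q6 2.1 open 0.696
shift in current tool axes [ 0.194  -0.0888  0.0077] turn rv [-0.0095  0.0016 -0.5821] shift in final axes [0.2108 0.0324 0.0077]
```

View pics/w5.png

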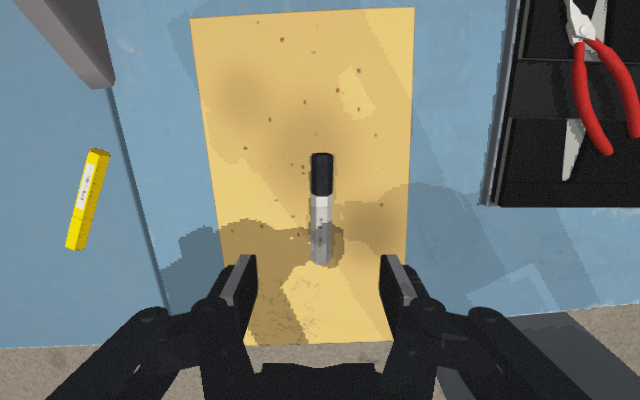

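```bash
python3 -m pendant '[[[0.040,-0.018,0,0,0,0,-0.4],[0.040,-0.018,0,0,0,0,-0.4],[0.040,-0.018,0,0,0,0,-0.4],[0.040,-0.018,0,0,0,0,-0.4],[0.034,-0.017,0,-0.008,0,0,-0.4],[0,0,0,0,0,-0.145,-0.4],[0,0,0,0,0,-0.145,-0.4],[0,0,0,0,0,-0.145,-0.4],[0,0,0,0,0,-0.146,-0.4],[0,0,0,0,0,0,-0.4]]]'
python3 -c "
from h import *
plan([.5419,.1521,.047],-1.0786)
c,p,d=cam('wrist');cv2.imwrite('pics/w6.png',p[:,:,::-1]);np.savez('pics/w6.npz',d=d,**c)"
```

```text
time_s: 8.05
eef_pos: [0.5383, 0.1505, 0.1266]
eef_rot: [0.002, 0.858, -0.514, -0.004]
wrist_force: [-0.6, 1.1, -0.0]
opening: 0.701
t 8.05 pos [0.5383 0.1505 0.1266] yaw -1.0789 q6 1.14 open 0.701
shift in current tool axes [ 0.0006 -0.0046  0.0795] turn rv [ 0.0081  0.0049 -0.0003] shift in final axes [ 0.0002 -0.0039  0.0796]
```

View pics/w6.png

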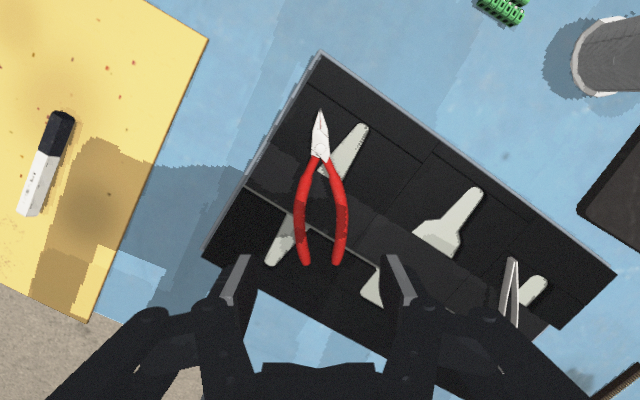

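```bash
python3 - <<'E'
from h import *
z=np.load('pics/w6.npz');c={k:z[k] for k in('fov_y','cx','cy','D','camera_from_world')};c['fov_y']=float(c['fov_y']);d=z['d']
o,p,r=st()
for uv,h in [((320,109),.027),((305,264),.029),((337,264),.029),((295,205),.027),((348,205),.027),((294,215),.027),((349,215),.027)]:
    P=onz(c,[uv],h)[0];print(uv,P.round(4),r.inv().apply(P-p).round(4))
E
```

```text
(320, 109) [0.6041 0.1845 0.027 ] [ 0.0012 -0.0747  0.0993]
(305, 264) [0.4986 0.1408 0.029 ] [-0.0096  0.039   0.0982]
(337, 264) [0.5102 0.1193 0.029 ] [0.0148 0.0389 0.0981]
(295, 205) [0.5368 0.1688 0.027 ] [-0.0165 -0.0079  0.0999]
(348, 205) [0.5549 0.1351 0.027 ] [ 0.0218 -0.0081  0.0997]
(294, 215) [0.5296 0.166  0.027 ] [-0.0174 -0.0002  0.0999]
(349, 215) [0.5486 0.1306 0.027 ] [ 0.0228 -0.0004  0.0997]
```

```bash
python3 -m pendant '[[[0.002,-0.004,0.01,0.008,0.005,0,-0.4],[0,0,0.03,0,0,0,-0.4],[0,0,0.025,0,0,0,-0.4],[0,0,0.013,0,0,0,-0.4],[0,0,0,0,0,0,-0.4],[0,0,0,0,0,0,-0.4]]]'
python3 -c "
from h import *
plan([.5425,.150,.047],-1.0786)"
```

```text
time_s: 8.7
eef_pos: [0.5443, 0.1508, 0.0503]
eef_rot: [-0.001, 0.858, -0.514, 0.001]
wrist_force: [-0.3, 0.4, -0.5]
opening: 0.696
t 8.7 pos [0.5443 0.1508 0.0503] yaw -1.0808 q6 1.14 open 0.696
shift in current tool axes [-0.0002  0.002   0.0033] turn rv [-0.0026 -0.0014 -0.0022] shift in final axes [-0.0002  0.002   0.0033]
```

```bash
python3 -m pendant '[[[0,0.001,0.0035,-0.002,0,0,-0.4],[0,0,0,0,0,0,0],[0,0,0,0,0,0,1],[0,0,0,0,0,0,1],[0,0,0,0,0,0,1],[0,0,0,0,0,0,1],[0,0,0,0,0,0,1]]]'
python3 -c "
from h import *
o=st();print(o[1],o[0]['wrist_force'],o[0]['opening'])"
```

```text
time_s: 9.4
eef_pos: [0.5439, 0.1503, 0.0479]
eef_rot: [-0.0, 0.858, -0.514, 0.001]
wrist_force: [-2.3, -0.1, 5.7]
opening: 0.419
[0.54390342 0.15033325 0.0479302 ] [-2.31552153 -0.12974687  5.66784895] 0.4188067719157928
```

```bash
python3 -m pendant '[[[0,0,-0.01,0,0,0,1],[0,0,-0.025,0,0,0,1],[0,0,-0.03,0,0,0,1],[0,0,-0.02,0,0,0,1],[0,0,0,0,0,0,1]]]'
python3 -c "
from h import *
plan([.5357,.0614,.12],-1.663)
c,p,d=cam('wrist');cv2.imwrite('pics/w7.png',p[:,:,::-1]);np.savez('pics/w7.npz',d=d,**c)"
```

```text
time_s: 9.9
eef_pos: [0.5455, 0.1506, 0.1357]
eef_rot: [-0.002, 0.858, -0.514, 0.004]
wrist_force: [-0.4, -0.3, -0.9]
opening: 0.423
t 9.9 pos [0.5455 0.1506 0.1357] yaw -1.08 q6 1.14 open 0.423
shift in current tool axes [0.074  0.0508 0.0156] turn rv [-0.008  -0.0021  0.5831] shift in final axes [0.0897 0.0015 0.0157]
```

View pics/w7.png

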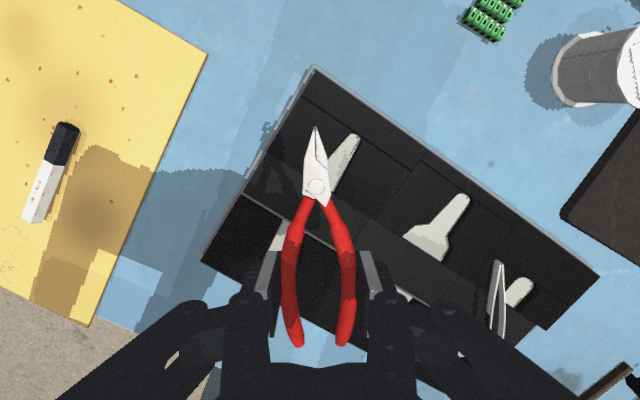

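```bash
python3 - <<'E'
from h import *
z=np.load('pics/w7.npz');c={k:z[k] for k in('fov_y','cx','cy','D','camera_from_world')};c['fov_y']=float(c['fov_y']);d=z['d']
o,p,r=st()
for uv in [(316,130),(313,140),(305,190),(326,190),(316,185),(310,205),(325,205),(290,280),(347,280),(297,335),(344,335),(299,345),(343,345)]:
    P=bydepth(c,[uv],d)[0];print(uv,P.round(4),r.inv().apply(P-p).round(4))
E
python3 -c "
from h import *
p=cv2.imread('pics/w7.png')[:,:,::-1]
crop(p,240,400,110,370,3,'w7c',20)"
```

```text
(316, 130) [0.6056 0.1833 0.116 ] [-0.0001 -0.0695  0.0179]
(313, 140) [0.6016 0.1826 0.1193] [-0.0014 -0.0657  0.0145]
(305, 190) [0.5795 0.1751 0.1149] [-0.0052 -0.0427  0.0188]
(326, 190) [0.5848 0.1673 0.1187] [ 0.0042 -0.0437  0.015 ]
(316, 185) [0.585  0.1724 0.1195] [-0.0002 -0.0462  0.0142]
(310, 205) [0.5754 0.1703 0.1188] [-0.0029 -0.0368  0.0149]
(325, 205) [0.5788 0.1646 0.1199] [ 0.0038 -0.0371  0.0138]
(290, 280) [0.5371 0.1612 0.1193] [-0.0129  0.0013  0.0143]
(347, 280) [0.5499 0.1367 0.1191] [0.0148 0.0015 0.0145]
(297, 335) [0.5095 0.1434 0.1192] [-0.0102  0.034   0.0142]
(344, 335) [0.5206 0.1217 0.1188] [0.0142 0.0345 0.0147]
(299, 345) [0.5048 0.1399 0.12  ] [-0.0093  0.0398  0.0134]
(343, 345) [0.514  0.1185 0.1179] [0.0139 0.0418 0.0156]
```

View pics/w7c.png

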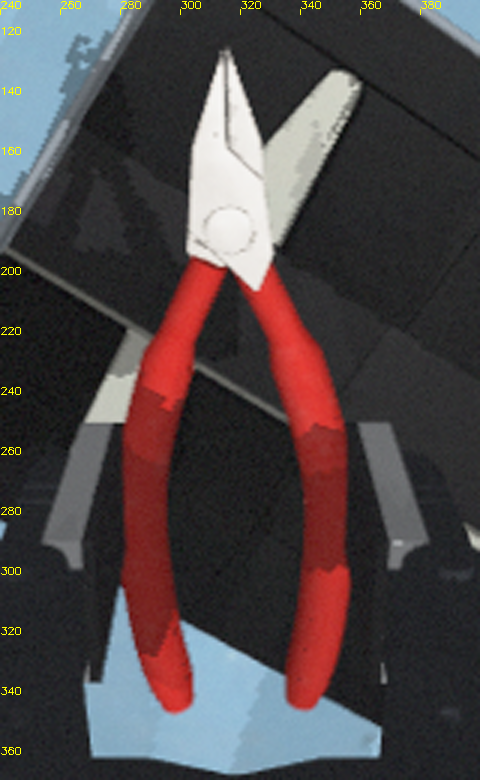

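```bash
python3 -m pendant '[[[0.037,0.0255,0,-0.004,-0.001,0,1],[0.037,0.0255,0,-0.004,-0.001,0,1],[0,0,0,0,0,0.1458,1],[0,0,0,0,0,0.1458,1],[0,0,0,0,0,0.1458,1],[0,0,0,0,0,0.1458,1],[0,0,0.03,0,0,0,1],[0,0,0,0,0,0,1],[0,0,0,0,0,0,1]]]'
python3 -c "
from h import *
plan([.5357,.0614,.0405],-1.663)
c,p,d=cam('wrist');cv2.imwrite('pics/w8.png',p[:,:,::-1]);np.savez('pics/w8.npz',d=d,**c)"
```

```text
time_s: 10.85
eef_pos: [0.5313, 0.0611, 0.1005]
eef_rot: [-0.005, -0.674, 0.739, 0.003]
wrist_force: [-0.6, 0.7, -0.6]
opening: 0.421
t 10.85 pos [0.5313 0.0611 0.1005] yaw -1.6628 q6 1.56 open 0.421
shift in current tool axes [-0.0009 -0.005   0.0599] turn rv [ 0.0106 -0.0035  0.0002] shift in final axes [-0.0007 -0.0044  0.06  ]
```

View pics/w8.png

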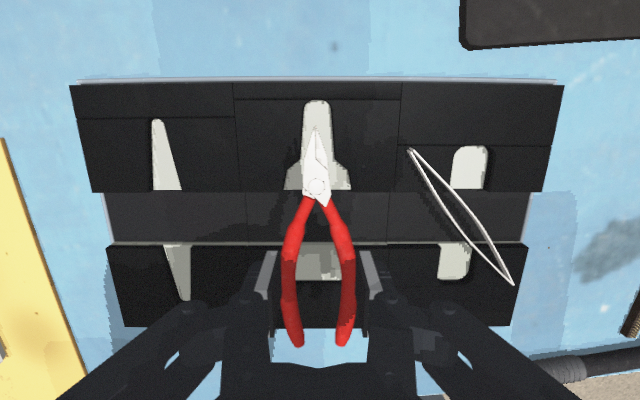

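```bash
python3 -m pendant '[[[-0.001,-0.005,0.02,0.0106,-0.003,0,1],[0,0,0.018,0,0,0,1],[0,0,0,0,0,0,1],[0,0,0,0,0,0,1]]]'
python3 -c "
from h import *
plan([.5357,.0614,.0405],-1.663)"
```

```text
time_s: 11.3
eef_pos: [0.538, 0.0614, 0.0645]
eef_rot: [0.001, -0.674, 0.739, -0.002]
wrist_force: [-0.6, -0.8, -1.1]
opening: 0.421
t 11.3 pos [0.538  0.0614 0.0645] yaw -1.663 q6 1.56 open 0.421
shift in current tool axes [0.0002 0.0024 0.024 ] turn rv [-0.0041 -0.0006  0.    ] shift in final axes [0.0002 0.0023 0.024 ]
```

```bash
python3 -m pendant '[[[0,0.002,0.01,-0.004,0,0,1],[0,0,0.009,0,0,0,1],[0,0,0.005,0,0,0,1],[0,0,0,0,0,0,1],[0,0,0,0,0,0,1]]]'
python3 -c "
from h import *
plan([.5357,.0614,.0405],-1.663)
c,p,d=cam('wrist');crop(p,100,540,60,370,1,'w9');crop(p,220,420,80,350,2,'w9c')"
```

```text
time_s: 11.8
eef_pos: [0.536, 0.0616, 0.0419]
eef_rot: [-0.001, -0.674, 0.739, -0.0]
wrist_force: [-9.9, 0.2, 23.0]
opening: 0.415
t 11.8 pos [0.536  0.0616 0.0419] yaw -1.6626 q6 1.56 open 0.415
shift in current tool axes [0.0002 0.0003 0.0014] turn rv [ 0.0005 -0.001   0.0004] shift in final axes [0.0002 0.0003 0.0014]
```

View pics/w9c.png

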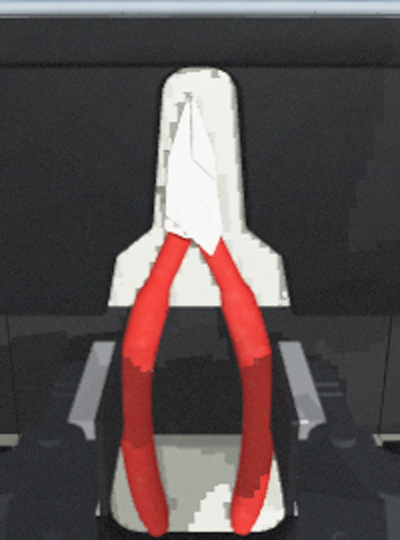

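```bash
python3 -m pendant '[[[0,0,-0.005,0,0,0,1],[0,-0.004,0,0,0,0,1],[0,0,0,0,0,0,1],[0,0,0,0,0,0,1]]]'
python3 -c "
from h import *
plan([.540,.0610,.0405],-1.663)
c,p,d=cam('wrist');crop(p,220,420,80,350,2,'w10c');np.savez('pics/w10.npz',d=d,**c)"
```

```text
time_s: 12.25
eef_pos: [0.5396, 0.0612, 0.0443]
eef_rot: [-0.0, -0.674, 0.739, 0.0]
wrist_force: [0.3, -0.7, -1.0]
opening: 0.419
t 12.25 pos [0.5396 0.0612 0.0443] yaw -1.6633 q6 1.56 open 0.419
shift in current tool axes [ 0.0002 -0.0004  0.0038] turn rv [ 0.0007 -0.0006 -0.0003] shift in final axes [ 0.0002 -0.0004  0.0038]
```

View pics/w10c.png

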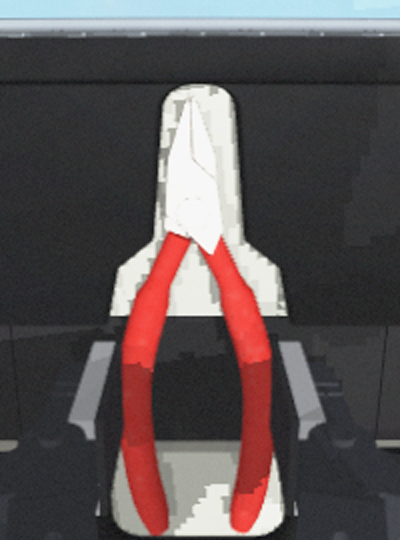

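```bash
python3 -m pendant '[[[0.001,0,0.003,0,0,0,1],[0,0,0.001,0,0,0,1],[0,0,0,0,0,0,1],[0,0,0,0,0,0,1]]]'
```

```text
time_s: 12.7
eef_pos: [0.5399, 0.0605, 0.042]
eef_rot: [-0.0, -0.674, 0.739, -0.0]
wrist_force: [-5.1, 1.7, 14.5]
opening: 0.417
```

```bash
python3 -m pendant '[[[0,0,0,0,0,0,-0.1],[0,0,0,0,0,0,-0.3],[0,0,0,0,0,0,-0.3],[0,0,-0.02,0,0,0,-0.3],[0,0,-0.04,0,0,0,-0.3],[0,0,-0.04,0,0,0,-0.3],[0,0,0,0,0,0,-0.3],[0,0,0,0,0,0,-0.3]]]'
python3 -c "
from h import *
c,p,d=cam('wrist');cv2.imwrite('pics/w11.png',p[:,:,::-1]);np.savez('pics/w11.npz',d=d,**c);crop(p,230,410,50,330,2,'w11c',20);plan([.5277,-.0347,.13],-.949)"
```

```text
time_s: 13.5
eef_pos: [0.5404, 0.0602, 0.1417]
eef_rot: [0.001, -0.674, 0.739, -0.001]
wrist_force: [-1.0, 0.7, -0.8]
opening: 0.648
t 13.55 pos [0.5393 0.0603 0.1403] yaw -1.6633 q6 1.56 open 0.65
shift in current tool axes [0.0956 0.0028 0.0103] turn rv [ 8.000e-04 -4.000e-04 -7.143e-01] shift in final axes [0.0704 0.0647 0.0103]
```

View pics/w11c.png

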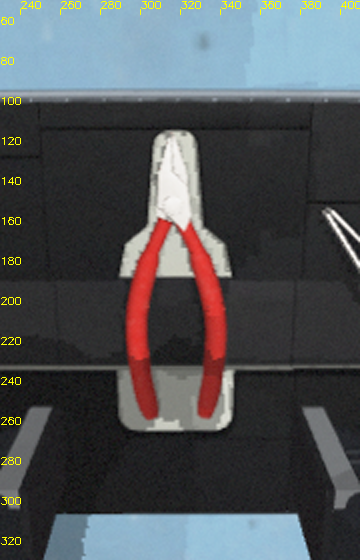

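```bash
python3 - <<'E'
from h import *
z=np.load('pics/w11.npz');c={k:z[k] for k in('fov_y','cx','cy','D','camera_from_world')};c['fov_y']=float(c['fov_y']);d=z['d']
def md(u,v,k=2):
    pts=[(u+i,v+j) for i in range(-k,k+1) for j in range(-k,k+1)];return np.median(bydepth(c,pts,d),0).round(4)
for n,u,v in [('jaw',316,150),('jaw2',316,160),('hl',300,210),('hr',336,210),('hl2',303,250),('hr2',335,250),('floor tip l',306,140),('floor top r',327,170),('floor low',318,255),('foam',280,170),('foam r',360,250)]: print(n,md(u,v))
# tip & ends
for n,uv,h in [('tip',(316,117),.022),('endL',(305,259),.024),('endR',(332,258),.024)]: print(n,onz(c,[uv],h)[0].round(4))
E
```

```text
jaw [0.5861 0.0577 0.0268]
jaw2 [0.5783 0.0584 0.0254]
hl [0.5403 0.0747 0.0257]
hr [0.5383 0.0467 0.0263]
hl2 [0.5066 0.0759 0.0265]
hr2 [0.504  0.0501 0.0262]
floor tip l [0.593  0.0647 0.0184]
floor top r [0.57   0.051  0.0248]
floor low [0.4967 0.0646 0.0181]
foam [0.5732 0.0863 0.0243]
foam r [0.5011 0.0297 0.0243]
tip [0.6092 0.0556 0.022 ]
endL [0.4969 0.0754 0.024 ]
endR [0.4958 0.0531 0.024 ]
```

```bash
python3 -m pendant '[[[0.048,0.0015,0,0,0,0,0.2],[0.048,0.0015,0,0,0,0,0.2],[0,0,0,0,0,-0.143,0.2],[0,0,0,0,0,-0.143,0.2],[0,0,0,0,0,-0.143,0.2],[0,0,0,0,0,-0.143,0.2],[0,0,0,0,0,-0.143,0.2],[0,0,0,0,0,0,0.2],[0,0,0,0,0,0,0.2]]]'
python3 -c "
from h import *
plan([.5277,-.0347,.047],-.949)
c,p,d=cam('wrist');cv2.imwrite('pics/w12.png',p[:,:,::-1]);np.savez('pics/w12.npz',d=d,**c);crop(p,200,440,60,330,2,'w12c',20)"
```

```text
time_s: 14.45
eef_pos: [0.527, -0.0348, 0.1394]
eef_rot: [0.001, 0.889, -0.458, -0.001]
wrist_force: [0.8, -0.5, -0.8]
opening: 0.402
t 14.45 pos [ 0.527  -0.0348  0.1394] yaw -0.9521 q6 0.66 open 0.402
shift in current tool axes [ 0.0005 -0.0009  0.0924] turn rv [ 0.002   0.0016 -0.0031] shift in final axes [ 0.0003 -0.0007  0.0924]
```

View pics/w12.png

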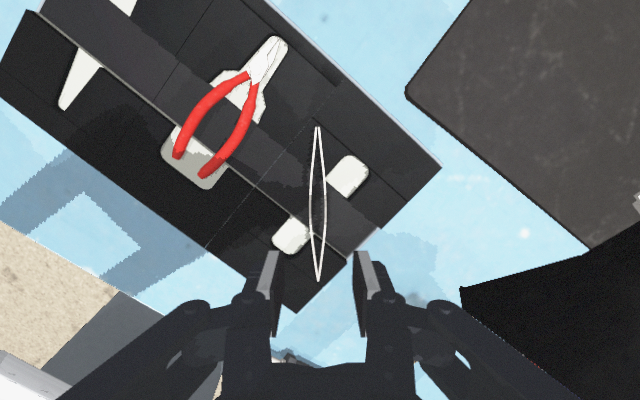

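View pics/w12c.png

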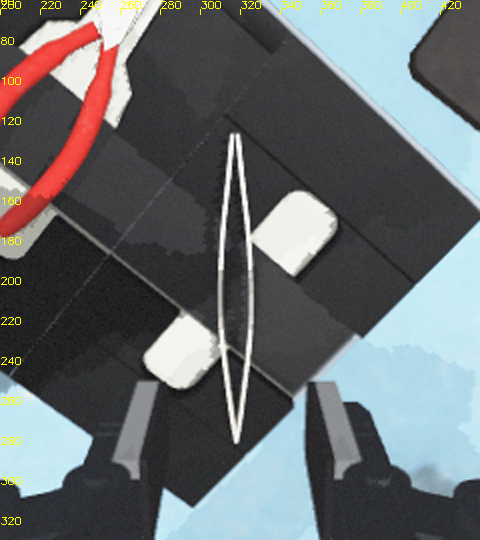

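```bash
python3 - <<'E'
from h import *
z=np.load('pics/w12.npz');c={k:z[k] for k in('fov_y','cx','cy','D','camera_from_world')};c['fov_y']=float(c['fov_y']);d=z['d']
o,p,r=st()
for uv in [(465,292),(475,310),(500,330),(530,290),(560,330)]:
    P=bydepth(c,[uv],d)[0];print('hose',P.round(3),r.inv().apply(P-p).round(3))
A=lambda x,y:(200+(x+.5)/2-.5,60+(y+.5)/2-.5)
for n,px,h in [('t1',A(235,134),.028),('t2',A(236,441),.028),('L',A(219,290),.0275),('R',A(253,290),.0275)]:
    P=onz(c,[px],h)[0];print(n,P.round(4),r.inv().apply(P-p).round(4))
E
```

```text
hose [ 0.55  -0.14   0.075] [0.099 0.042 0.064]
hose [ 0.552 -0.129  0.105] [0.091 0.035 0.035]
hose [ 0.556 -0.131  0.125] [0.095 0.032 0.015]
hose [ 0.58  -0.141  0.109] [0.117 0.019 0.03 ]
hose [ 0.576 -0.139  0.14 ] [0.113 0.021 0.   ]
t1 [0.5774 0.0015 0.028 ] [-0.0004 -0.0622  0.1117]
t2 [ 0.4767 -0.0705  0.028 ] [-0.0002  0.0616  0.1119]
L [ 0.5264 -0.0272  0.0275] [-0.0066 -0.0041  0.1123]
R [ 0.534  -0.0377  0.0275] [ 0.0064 -0.004   0.1123]
```

```bash
python3 -m pendant '[[[0,-0.001,0.03,0.002,0.001,-0.003,0.4],[0,0,0.03,0,0,0,0.4],[0,0,0.02,0,0,0,0.4],[0,0,0.006,0,0,0,0.4],[0,0,0,0,0,0,0.4],[0,0,0,0,0,0,0.4]]]'
python3 -c "
from h import *
plan([.5272,-.0347,.0485],-.949)
c,p,d=cam('wrist');crop(p,200,440,60,400,2,'w13c')"
```

```text
time_s: 15.1
eef_pos: [0.5295, -0.0347, 0.0557]
eef_rot: [-0.0, 0.89, -0.456, 0.002]
wrist_force: [-0.1, 0.7, 0.6]
opening: 0.299
t 15.1 pos [ 0.5295 -0.0347  0.0557] yaw -0.946 q6 0.66 open 0.299
shift in current tool axes [-0.0013  0.0019  0.0072] turn rv [-0.0024 -0.0025  0.003 ] shift in final axes [-0.0013  0.0019  0.0072]
```

View pics/w13c.png

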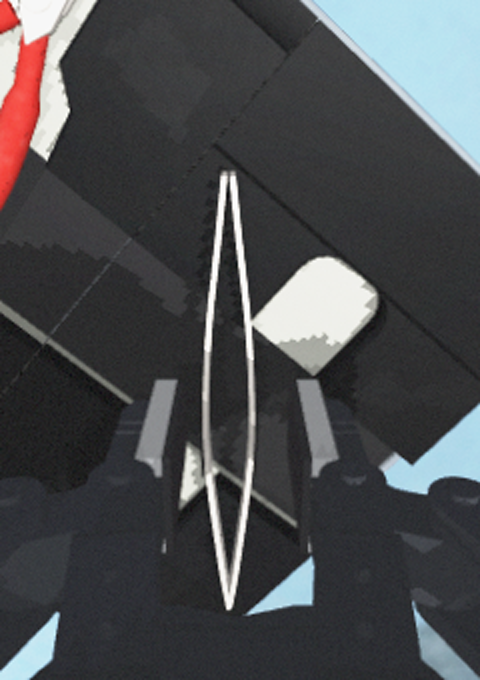

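```bash
python3 -m pendant '[[[-0.001,0.0018,0.005,-0.002,-0.002,0.003,0.4],[0,0,0.0025,0,0,0,0.4],[0,0,0,0,0,0,0.5],[0,0,0,0,0,0,0.6]]]'
python3 -c "
from h import *
plan([.5270,-.0345,.0485],-.949)"
```

```text
time_s: 15.55
eef_pos: [0.5268, -0.0348, 0.0474]
eef_rot: [0.0, 0.89, -0.457, -0.0]
wrist_force: [0.5, 1.2, -0.2]
opening: 0.199
t 15.55 pos [ 0.5268 -0.0348  0.0474] yaw -0.9483 q6 0.66 open 0.199
shift in current tool axes [-0.0001 -0.0003 -0.0011] turn rv [0.0004 0.0005 0.0007] shift in final axes [-0.0001 -0.0003 -0.0011]
```

```bash
python3 -m pendant '[[[0,0,-0.001,0,0,0,0.68],[0,0,0,0,0,0,0.74],[0,0,0,0,0,0,0.8],[0,0,0,0,0,0,0.82],[0,0,0,0,0,0,0.84],[0,0,0,0,0,0,0.84],[0,0,0,0,0,0,0.84]]]'
python3 -c "
from h import *
o=st();print(o[1],o[0]['wrist_force'],o[0]['opening'])
c,p,d=cam('wrist');crop(p,200,440,60,400,2,'w14c')"
```

```text
time_s: 16.25
eef_pos: [0.527, -0.0348, 0.0487]
eef_rot: [0.0, 0.89, -0.457, -0.0]
wrist_force: [-2.2, -0.7, 5.1]
opening: 0.126
[ 0.52696458 -0.03478677  0.04865262] [-2.16952647 -0.71508017  5.12682539] 0.12576853331617138
```

View pics/w14c.png

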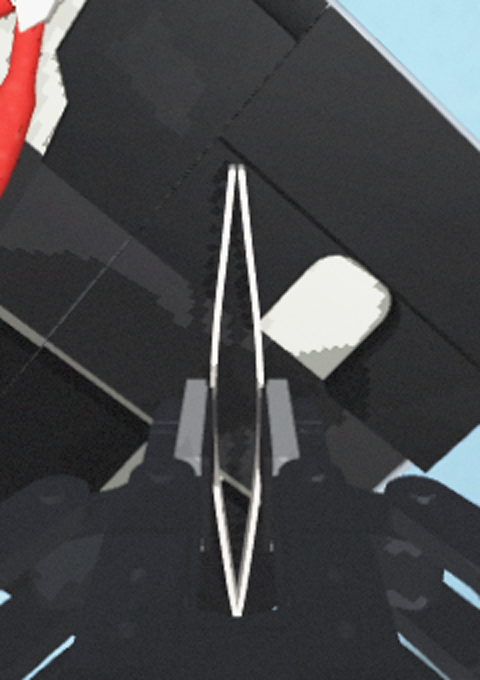

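```bash
python3 -m pendant '[[[0,0,-0.003,0,0,0,0.84],[0,0,-0.006,0,0,0,0.84],[0,0,-0.015,0,0,0,0.84],[0,0,-0.025,0,0,0,0.84],[0,0,-0.03,0,0,0,0.84],[0,0,-0.01,0,0,0,0.84],[0,0,0,0,0,0,0.84]]]'
python3 -c "
from h import *
plan([.5447,.1583,.12],-1.663)
c,p,d=cam('wrist');crop(p,200,440,60,400,2,'w15c');np.savez('pics/w15.npz',d=d,**c)"
```

```text
time_s: 17.0
eef_pos: [0.528, -0.0351, 0.1391]
eef_rot: [-0.0, 0.89, -0.456, 0.002]
wrist_force: [0.4, -1.0, -0.3]
opening: 0.13
t 17.0 pos [ 0.528  -0.0351  0.1391] yaw -0.9481 q6 0.66 open 0.13
shift in current tool axes [-0.1474 -0.1263  0.019 ] turn rv [-0.0029 -0.0018  0.7149] shift in final axes [-0.1941  0.0012  0.0191]
```

View pics/w15c.png

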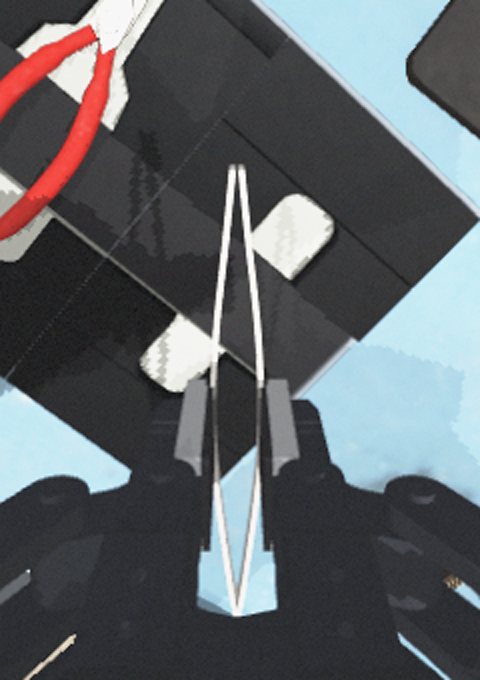

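```bash
python3 -m pendant '[[[-0.0245,-0.021,0,0,0,0,0.84],[-0.0245,-0.021,0,0,0,0,0.84],[-0.0245,-0.021,0,0,0,0,0.84],[-0.0245,-0.021,0,0,0,0,0.84],[-0.0245,-0.021,0,0,0,0,0.84],[-0.0245,-0.021,0,-0.003,-0.002,0,0.84],[0,0,0,0,0,0.12,0.84],[0,0,0,0,0,0.12,0.84],[0,0,0,0,0,0.12,0.84],[0,0,0,0,0,0.12,0.84]]]'
python3 -m pendant '[[[0,0,0,0,0,0.12,0.84],[0,0,0,0,0,0.115,0.84],[0,0,0.02,0,0,0,0.84],[0,0,0.02,0,0,0,0.84],[0,0,0,0,0,0,0.84],[0,0,0,0,0,0,0.84]]]'
python3 - <<'E'
from h import *
plan([.5447,.1583,.0425],-1.663)
c,p,d=cam('wrist');crop(p,180,460,60,400,2,'w16c',20);np.savez('pics/w16.npz',d=d,**c)
z=np.load('pics/w15.npz');c={k:z[k] for k in('fov_y','cx','cy','D','camera_from_world')};c['fov_y']=float(c['fov_y'])
P0=np.array([.528,-.0351,.1391]);rr=R.from_quat([.89,-.456,.002,0])
A=lambda x,y:(200+(x+.5)/2-.5,60+(y+.5)/2-.5)
for h in(.1391-.0205,.1391-.0175):print(rr.inv().apply(onz(c,[A(236,166),A(237,614),A(238,380)],h)-P0).round(4))
E
```

```text
time_s: 18.05
eef_pos: [0.542, 0.1582, 0.135]
eef_rot: [0.003, 0.754, -0.657, -0.003]
wrist_force: [0.7, -0.5, -0.4]
opening: 0.129
time_s: 18.65
eef_pos: [0.5421, 0.158, 0.0959]
eef_rot: [-0.003, -0.674, 0.739, 0.002]
wrist_force: [0.0, -1.0, -0.2]
opening: 0.128
t 18.65 pos [0.5421 0.158  0.0959] yaw -1.6632 q6 1.74 open 0.128
shift in current tool axes [-0.0006 -0.003   0.0534] turn rv [ 0.0076 -0.0009 -0.0002] shift in final axes [-0.0005 -0.0026  0.0534]
[[ 0.0003 -0.0628  0.0206]
 [ 0.0003  0.0608  0.0204]
 [ 0.0007 -0.0116  0.0205]]
[[ 0.0003 -0.0632  0.0176]
 [ 0.0003  0.0577  0.0174]
 [ 0.0007 -0.0131  0.0175]]
```

View pics/w16c.png

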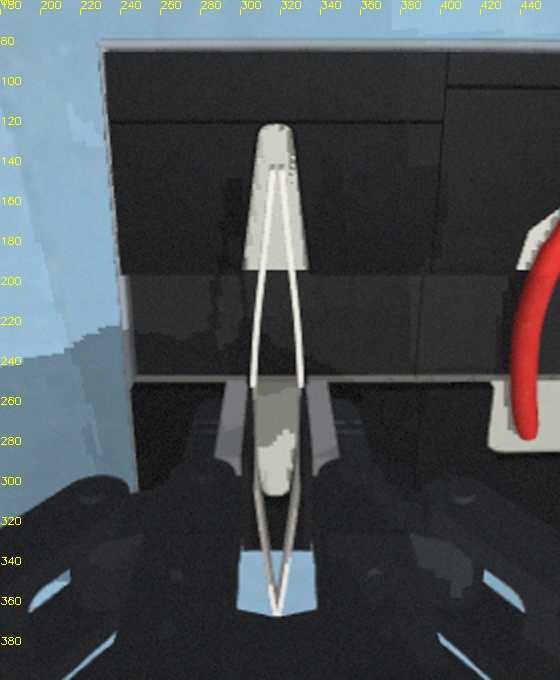

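```bash
python3 -m pendant '[[[0,-0.003,0.012,0.0076,-0.001,0,0.84],[0,0,0.012,0,0,0,0.84],[0,0,0.012,0,0,0,0.84],[0,0,0,0,0,0,0.84],[0,0,0,0,0,0,0.84]]]'
python3 - <<'E'
from h import *
plan([.5455,.1583,.0427],-1.663)
c,p,d=cam('wrist');crop(p,220,420,60,400,2,'w17c',20)
E
```

```text
time_s: 19.2
eef_pos: [0.546, 0.1579, 0.061]
eef_rot: [0.001, -0.674, 0.739, -0.001]
wrist_force: [-0.0, -0.5, 0.6]
opening: 0.127
t 19.2 pos [0.546  0.1579 0.061 ] yaw -1.6632 q6 1.74 open 0.127
shift in current tool axes [-0.0004  0.0006  0.0183] turn rv [-0.0024  0.0005 -0.0002] shift in final axes [-0.0004  0.0005  0.0183]
```

View pics/w17c.png

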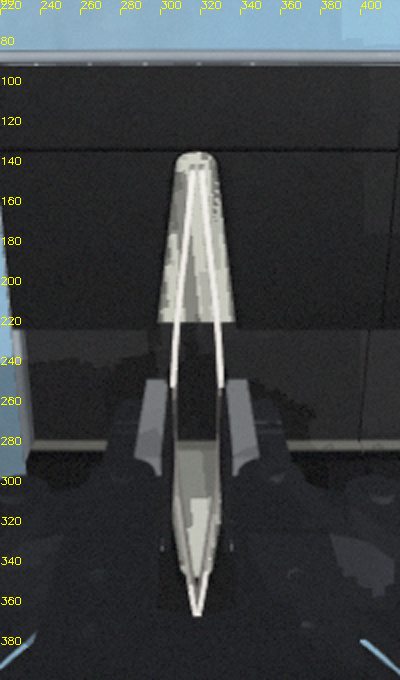

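```bash
python3 -m pendant '[[[0,0,0.008,-0.002,0,0,0.84],[0,0,0.006,0,0,0,0.84],[0,0,0,0,0,0,0.84],[0,0,0,0,0,0,0.84]]]'
python3 - <<'E'
from h import *
plan([.5455,.1583,.0427],-1.663)
c,p,d=cam('wrist');crop(p,220,420,60,400,2,'w18c',20)
E
```

```text
time_s: 19.65
eef_pos: [0.5461, 0.1579, 0.047]
eef_rot: [0.0, -0.674, 0.739, -0.0]
wrist_force: [-0.3, -0.6, -0.4]
opening: 0.121
t 19.65 pos [0.5461 0.1579 0.047 ] yaw -1.6632 q6 1.74 open 0.121
shift in current tool axes [-0.0004  0.0006  0.0043] turn rv [-0.0007  0.0006 -0.0002] shift in final axes [-0.0004  0.0006  0.0043]
```

View pics/w18c.png

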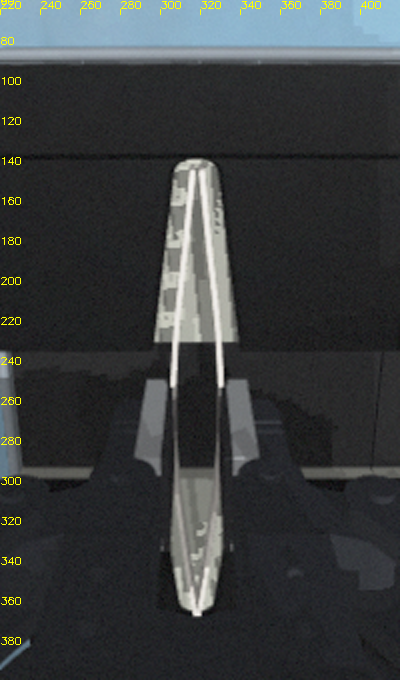

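```bash
python3 -m pendant '[[[0,0,0.002,0,0,0,0.84],[0,0,0.0015,0,0,0,0.84],[0,0,0,0,0,0,0.84],[0,0,0,0,0,0,0.84]]]'
```

```text
time_s: 20.1
eef_pos: [0.5463, 0.1579, 0.0438]
eef_rot: [0.001, -0.674, 0.739, -0.0]
wrist_force: [-0.5, 0.3, -0.0]
opening: 0.126
```

```bash
python3 -m pendant '[[[0,0,0.001,0,0,0,0.84],[0,0,0,0,0,0,0.84],[0,0,0,0,0,0,0.7],[0,0,0,0,0,0,0.5],[0,0,0,0,0,0,0.4],[0,0,-0.01,0,0,0,0.4],[0,0,-0.04,0,0,0,0.4],[0,0,-0.045,0,0,0,0.2],[0,0,0,0,0,0,0.2],[0,0,0,0,0,0,0.2]]]'
python3 - <<'E'
from h import *
c,p,d=cam('wrist');cv2.imwrite('pics/w19.png',p[:,:,::-1]);np.savez('pics/w19.npz',d=d,**c);crop(p,220,420,60,340,2,'w19c',20)
plan([.4688,.352,.13],-1.661)
E
```

```text
time_s: 21.1
eef_pos: [0.5473, 0.158, 0.14]
eef_rot: [0.002, -0.674, 0.739, -0.002]
wrist_force: [-0.4, 0.1, -0.2]
opening: 0.4
t 21.15 pos [0.5461 0.1578 0.1383] yaw -1.6632 q6 1.74 open 0.398
shift in current tool axes [-0.1862  0.0949  0.0082] turn rv [-0.002   0.0008 -0.0022] shift in final axes [-0.1864  0.0945  0.0083]
```

View pics/w19c.png

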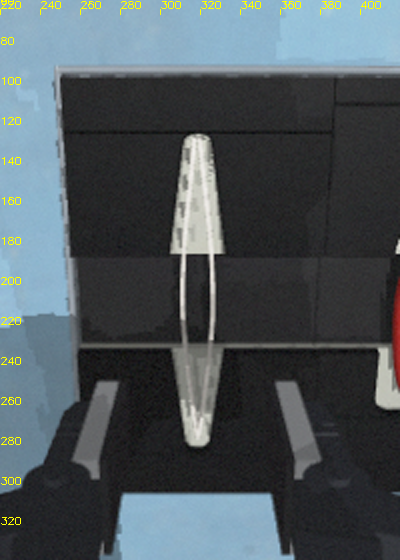

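```bash
python3 -m pendant '[[[-0.0465,0.0236,0,-0.002,0,-0.002,-0.1],[-0.0465,0.0236,0,0,0,0,-0.1],[-0.0465,0.0236,0,0,0,0,-0.1],[-0.0465,0.0236,0,0,0,0,-0.1],[0,0,0,0,0,0,-0.1],[0,0,0,0,0,0,-0.1]]]'
python3 - <<'E'
from h import *
z=np.load('pics/w19.npz');c={k:z[k] for k in('fov_y','cx','cy','D','camera_from_world')};c['fov_y']=float(c['fov_y']);d=z['d']
m=lambda u,v,k=0:np.median(bydepth(c,[(u+i,v+j) for i in range(-k,k+1) for j in range(-k,k+1)],d),0).round(4)
print('foam',m(290,160,2),m(350,150,2),'floor',m(319,165,1))
for v in (150,170,190,200,215):
    row=[(u,m(u,v)[2]) for u in range(306,332)];print(v,[f"{h:.3f}" for u,h in row])
plan([.4688,.352,.0325],-1.661)
c,p,d=cam('wrist');cv2.imwrite('pics/w20.png',p[:,:,::-1]);np.savez('pics/w20.npz',d=d,**c);crop(p,220,420,100,340,2,'w20c',20)
E
```

```text
time_s: 21.75
eef_pos: [0.4705, 0.3442, 0.1362]
eef_rot: [-0.002, -0.676, 0.737, 0.001]
wrist_force: [0.8, -0.7, -1.0]
opening: 0.549
foam [0.5876 0.1757 0.0243] [0.5909 0.1308 0.0242] floor [0.5807 0.1547 0.0186]
150 ['0.023', '0.024', '0.024', '0.018', '0.017', '0.018', '0.019', '0.018', '0.027', '0.259', '0.018', '0.018', '0.018', '0.018', '0.019', '0.027', '0.018', '0.018', '0.018', '0.018', '0.018', '0.022', '0.024', '0.024', '0.024', '0.025']
170 ['0.023', '0.018', '0.017', '0.018', '0.018', '0.018', '0.027', '0.018', '0.019', '0.019', '0.018', '0.018', '0.018', '0.019', '0.018', '0.018', '0.018', '0.028', '0.027', '0.020', '0.019', '0.019', '0.017', '0.018', '0.024', '0.025']
190 ['0.013', '0.013', '0.013', '0.014', '0.026', '0.026', '0.013', '0.013', '0.013', '0.013', '0.012', '0.012', '0.013', '0.013', '0.013', '0.013', '0.013', '0.013', '0.012', '0.028', '0.013', '0.013', '0.013', '0.013', '0.013', '0.014']
200 ['0.014', '0.012', '0.013', '0.026', '0.026', '0.027', '0.013', '0.013', '0.013', '0.013', '0.013', '0.013', '0.013', '0.014', '0.012', '0.015', '0.013', '0.014', '0.013', '0.027', '0.027', '0.025', '0.013', '0.013', '0.013', '0.013']
215 ['0.013', '0.013', '0.013', '0.025', '0.026', '0.027', '0.015', '0.013', '0.012', '0.014', '0.013', '0.012', '0.013', '0.014', '0.013', '0.013', '0.013', '0.014', '0.015', '0.027', '0.028', '0.026', '0.013', '0.014', '0.013', '0.013']
t 21.75 pos [0.4705 0.3442 0.1362] yaw -1.6581 q6 2.09 open 0.549
shift in current tool axes [-0.0078  0.002   0.1037] turn rv [ 0.0033 -0.0012  0.0029] shift in final axes [-0.0076  0.0024  0.1037]
```

View pics/w20c.png

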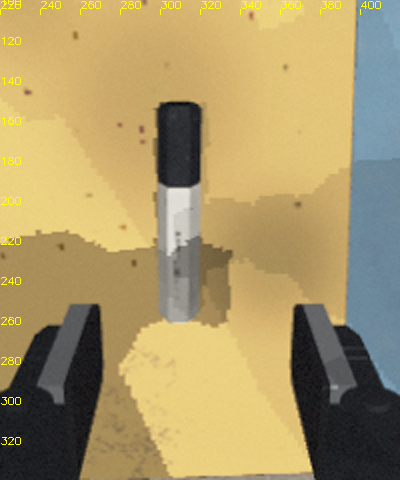

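```bash
python3 - <<'E'
from h import *
z=np.load('pics/w20.npz');c={k:z[k] for k in('fov_y','cx','cy','D','camera_from_world')};c['fov_y']=float(c['fov_y']);d=z['d']
o,p,r=st();A=lambda x,y:(220+(x+.5)/2-.5,100+(y+.5)/2-.5)
for n,px,h in [('cap',A(180,101),.0185),('end',A(179,321),.0114),('L',A(158,150),.0114),('R',A(202,150),.0114),('L2',A(158,270),.0114),('R2',A(200,270),.0114)]:
    P=onz(c,[px],h)[0];print(n,P.round(4),r.inv().apply(P-p).round(4))
E
```

```text
cap [0.5153 0.3467 0.0185] [-0.0075 -0.0439  0.1178]
end [0.4208 0.3564 0.0114] [-0.0087  0.051   0.1252]
L [0.4959 0.3573 0.0114] [-0.0164 -0.0237  0.125 ]
R [0.4944 0.3402 0.0114] [ 0.0008 -0.0237  0.125 ]
L2 [0.4452 0.3628 0.0114] [-0.0173  0.0273  0.1251]
R2 [0.4437 0.3454 0.0114] [0.0002 0.0273 0.1251]
```

```bash
python3 -m pendant '[[[-0.008,0.0025,0.02,0.003,-0.001,0.01,0],[0,0,0.04,0,0,0,0],[0,0,0.03,0,0,0,0],[0,0,0,0,0,0,0],[0,0,0,0,0,0,0]]]'
python3 -c "
from h import *
plan([.469,.352,.0325],-1.668)"
```

```text
time_s: 22.3
eef_pos: [0.4709, 0.3505, 0.0476]
eef_rot: [0.0, -0.67, 0.742, -0.0]
wrist_force: [1.2, 1.2, 0.5]
opening: 0.5
t 22.3 pos [0.4709 0.3505 0.0476] yaw -1.6732 q6 2.11 open 0.5
shift in current tool axes [-0.0012  0.0021  0.0151] turn rv [-0.0007  0.0006 -0.0052] shift in final axes [-0.0013  0.0021  0.0151]
```

```bash
python3 -m pendant '[[[-0.001,0.002,0.01,0,0,0,0],[0,0,0.0045,0,0,0,0],[0,0,0,0,0,0,0],[0,0,0,0,0,0,1],[0,0,0,0,0,0,1],[0,0,0,0,0,0,1],[0,0,0,0,0,0,1],[0,0,0,0,0,0,1],[0,0,0,0,0,0,1]]]'
python3 -m pendant '[[[0,0,-0.01,0,0,0,1],[0,0,-0.035,0,0,0,1],[0,0,-0.04,0,0,0,1],[0,0,-0.02,0,0,0,1],[0,0,0,0,0,0,1]]]'
python3 - <<'E'
from h import *
plan([.5287,-.0352,.135],-1.663)
c,p,d=cam('wrist');cv2.imwrite('pics/w21.png',p[:,:,::-1]);np.savez('pics/w21.npz',d=d,**c);crop(p,220,420,150,390,2,'w21c',20)
E
```

```text
time_s: 23.2
eef_pos: [0.4692, 0.3535, 0.0343]
eef_rot: [0.002, -0.671, 0.742, -0.0]
wrist_force: [-1.3, -0.1, 7.0]
opening: 0.154
time_s: 23.7
eef_pos: [0.4709, 0.3543, 0.1431]
eef_rot: [0.005, -0.671, 0.742, -0.001]
wrist_force: [0.8, 0.6, -0.9]
opening: 0.155
t 23.7 pos [0.4709 0.3543 0.1431] yaw -1.671 q6 2.11 open 0.155
shift in current tool axes [ 0.3818 -0.0965  0.0067] turn rv [-0.009   0.0057 -0.008 ] shift in final axes [ 0.3825 -0.0935  0.0081]
```

View pics/w21c.png

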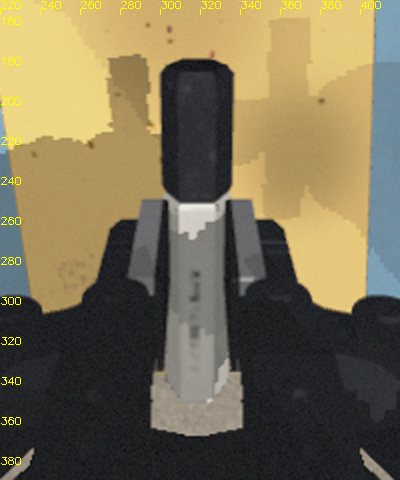

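```bash
python3 -m pendant '[[[0.0424,-0.0107,0,-0.004,0.003,0,1],[0.0424,-0.0107,0,-0.004,0.003,0,1],[0.0424,-0.0107,0,0,0,0,1],[0.0424,-0.0107,0,0,0,0,1],[0.0424,-0.0107,0,0,0,0,1],[0.0424,-0.0107,0,0,0,0,1],[0.0424,-0.0107,0,0,0,0,1],[0.0424,-0.0107,0,0,0,-0.008,1],[0.0424,-0.0107,0,0,0,0,1],[0,0,0,0,0,0,1]]]'
python3 - <<'E'
from h import *
plan([.5287,-.0352,.065],-1.663)
z=np.load('pics/w21.npz');c={k:z[k] for k in('fov_y','cx','cy','D','camera_from_world')};c['fov_y']=float(c['fov_y'])
P0=np.array([.4709,.3543,.1431]);rr=R.from_quat([-.671,.742,-.001,.005])
A=lambda x,y:(220+(x+.5)/2-.5,150+(y+.5)/2-.5)
print(rr.inv().apply(onz(c,[A(197,60)],.1431-.018)-P0).round(4),rr.inv().apply(onz(c,[A(190,403)],.1431-.0229)-P0).round(4))
E
```

```text
time_s: 24.75
eef_pos: [0.5265, -0.041, 0.1382]
eef_rot: [-0.004, -0.672, 0.741, 0.001]
wrist_force: [0.3, -0.4, -0.7]
opening: 0.156
t 24.75 pos [ 0.5265 -0.041   0.1382] yaw -1.6686 q6 1.37 open 0.156
shift in current tool axes [-0.0063 -0.0021  0.0732] turn rv [ 0.0066 -0.0055 -0.0056] shift in final axes [-0.0059 -0.0017  0.0732]
[[-0.0003 -0.0468  0.0184]] [[-0.0023  0.0518  0.0225]]
```

```bash
python3 -m pendant '[[[-0.006,-0.002,0.01,0.006,-0.005,-0.005,1],[0,0,0.03,0,0,0,1],[0,0,0.03,0,0,0,1],[0,0,0.005,0,0,0,1],[0,0,0,0,0,0,1],[0,0,0,0,0,0,1]]]'
python3 - <<'E'
from h import *
plan([.5287,-.0352,.0458],-1.663)
c,p,d=cam('wrist');cv2.imwrite('pics/w22.png',p[:,:,::-1]);np.savez('pics/w22.npz',d=d,**c);crop(p,220,420,120,390,2,'w22c',20)
E
```

```text
time_s: 25.35
eef_pos: [0.5294, -0.0297, 0.065]
eef_rot: [0.001, -0.676, 0.737, -0.0]
wrist_force: [0.7, 0.0, -0.0]
opening: 0.155
t 25.35 pos [ 0.5294 -0.0297  0.065 ] yaw -1.6569 q6 1.38 open 0.155
shift in current tool axes [0.0056 0.0003 0.0192] turn rv [-0.0011  0.0008  0.0061] shift in final axes [0.0056 0.0002 0.0192]
```

View pics/w22c.png

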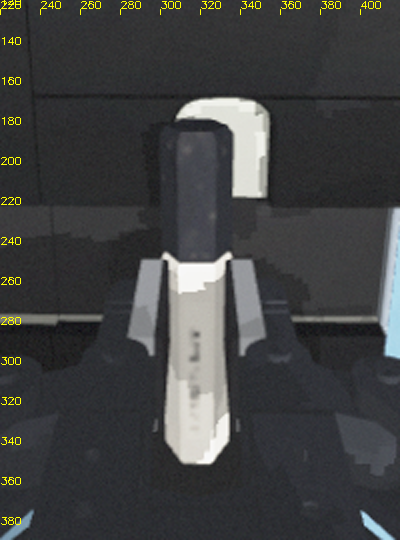

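```bash
python3 -m pendant '[[[0.006,0,0.004,0,0,0.006,1],[0,0,0.006,0,0,0,1],[0,0,0,0,0,0,1],[0,0,0,0,0,0,1]]]'
python3 - <<'E'
from h import *
plan([.5287,-.0352,.0458],-1.663)
c,p,d=cam('wrist');crop(p,220,420,120,390,2,'w23c',20)
E
```

```text
time_s: 25.8
eef_pos: [0.5283, -0.0365, 0.0542]
eef_rot: [0.0, -0.673, 0.739, 0.0]
wrist_force: [0.2, -0.0, 0.2]
opening: 0.157
t 25.8 pos [ 0.5283 -0.0365  0.0542] yaw -1.6646 q6 1.37 open 0.157
shift in current tool axes [-0.0014 -0.0003  0.0084] turn rv [ 0.0001  0.0009 -0.0016] shift in final axes [-0.0014 -0.0003  0.0084]
```

View pics/w23c.png

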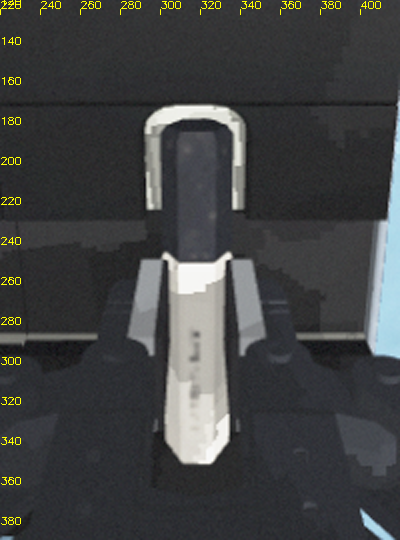

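```bash
python3 -m pendant '[[[-0.0005,0.0005,0.005,0,0,0,1],[0,0,0.003,0,0,0,1],[0,0,0,0,0,0,1],[0,0,0,0,0,0,1]]]'
python3 - <<'E'
from h import *
c,p,d=cam('wrist');crop(p,220,420,120,390,2,'w24c',20)
E
```

```text
time_s: 26.25
eef_pos: [0.5278, -0.0358, 0.0461]
eef_rot: [0.0, -0.673, 0.739, 0.0]
wrist_force: [-0.1, 0.6, -0.5]
opening: 0.159
```

View pics/w24c.png

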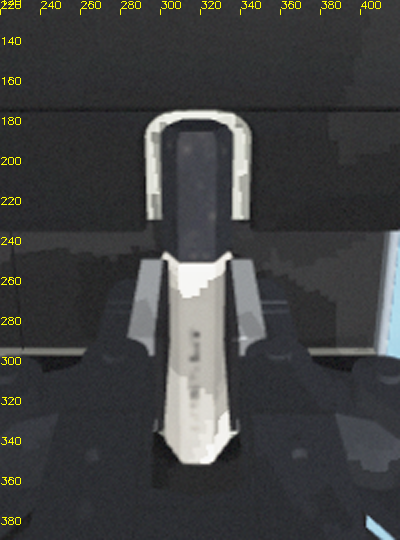

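```bash
python3 - <<'E'
from h import *
c=ctrl.calibration('wrist');o,p,r=st()
print('z',p)
ey=np.array([-.9957,.0923,0]);
for t in (-.5768,-.4788): print(proj(c,[-.0136*np.array([-.0923,-.9957,0])+t*ey+np.array([0,0,.023])]).round(1))
g=lambda X,Y:(220+(X+.5)/2-.5,120+(Y+.5)/2-.5)
for uv,h in [(g(197,110),.023),(g(197,120),.030),(g(190,463),.0225)]:
    P=onz(c,[uv],h)[0];print(P.round(4),'t',(P@ey).round(4))
E
```

```text
z [ 0.52795695 -0.03584042  0.04622164]
[[317.8 175.1]]
[[318.1 347.9]]
[ 0.5757 -0.0399  0.023 ] t -0.5769
[ 0.5751 -0.0399  0.03  ] t -0.5763
[ 0.4754 -0.0285  0.0225] t -0.476
```

```bash
python3 - <<'E'
from h import *
c=ctrl.calibration('wrist')
ey=np.array([-.9957,.0923,0])
g=lambda X,Y:(220+(X+.5)/2-.5,120+(Y+.5)/2-.5)
for uv,h in [(g(197,120),.017),(g(197,120),.0225),(g(190,463),.031),(g(190,463),.027)]:
    P=onz(c,[uv],h)[0];print(h,P.round(4),'t',(P@ey).round(4))
E
```

```text
0.017 [ 0.5719 -0.0396  0.017 ] t -0.5731
0.0225 [ 0.5732 -0.0397  0.0225] t -0.5744
0.031 [ 0.4833 -0.0294  0.031 ] t -0.4839
0.027 [ 0.4796 -0.029   0.027 ] t -0.4802
```

```bash
python3 -m pendant '[[[0,0,0.0007,0,0,0,1],[0,0,0,0,0,0,0.7],[0,0,0,0,0,0,0.4],[0,0,0,0,0,0,0.3],[0,0,-0.01,0,0,0,0.3],[0,0,-0.04,0,0,0,0.3],[0,0,-0.045,0,0,0,0.3],[0,0,-0.045,0,0,0,0.3]]]'
python3 -m pendant '[[[-0.05,0,0,0,0,0,0],[-0.045,0,0,0,0,0,0],[0,0,-0.04,0,0,0,0],[0,0,0,0,0,0,0],[0,0,0,0,0,0,0]]]'
python3 - <<'E'
from h import *
c,p,d=cam('wrist');cv2.imwrite('pics/w25.png',p[:,:,::-1]);np.savez('pics/w25.npz',d=d,**c);crop(p,180,460,60,260,2,'w25c',20);print(st()[1])
E
```

```text
time_s: 27.1
eef_pos: [0.5275, -0.0358, 0.1876]
eef_rot: [0.0, -0.673, 0.739, 0.0]
wrist_force: [1.3, 0.1, -0.1]
opening: 0.347
time_s: 27.6
eef_pos: [0.5375, 0.0588, 0.2275]
eef_rot: [0.001, -0.674, 0.739, -0.001]
wrist_force: [-0.6, -0.8, 0.2]
opening: 0.5
[0.53676794 0.05850104 0.22621073]
```

View pics/w25c.png

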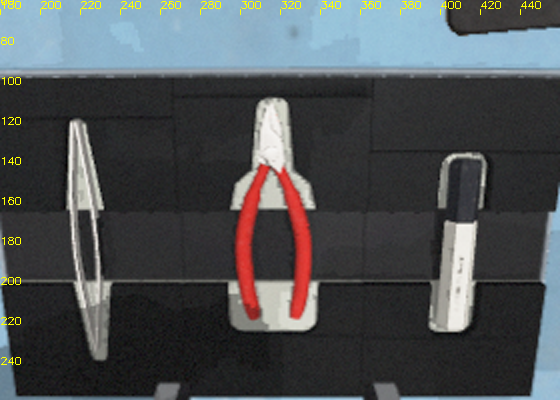

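```bash
python3 - <<'E'
from h import *
z=np.load('pics/w25.npz');c={k:z[k] for k in('fov_y','cx','cy','D','camera_from_world')};c['fov_y']=float(c['fov_y']);d=z['d']
A=lambda x,y:(int(round(180+x/2)),int(round(60+y/2)))
def m(x,y,k=1):
    u,v=A(x,y);return np.median(bydepth(c,[(u+i,v+j) for i in range(-k,k+1) for j in range(-k,k+1)],d),0).round(4)
for n,x,y in [('foam',130,180),('foam2',340,150),('foam3',520,170),('cap',463,180),('body',459,240),('bodyend',455,310),('jaw',272,145),('hL',246,240),('hR',301,240),('hL2',250,300),('hR2',299,300)]: print(n,m(x,y))
for v in (120+10,140,150):
    print([f"{bydepth(c,[(u,v)],d)[0][2]:.3f}" for u in range(212,236)])
ey=np.array([-.9957,.0923,0]);ex=np.array([-.0923,-.9957,0])
B=lambda x,y:(180+(x+.5)/2-.5,60+(y+.5)/2-.5)
def st_(n,uv,h):
    P=onz(c,[uv],h)[0];print(n,'s',(P@ex).round(4),'t',(P@ey).round(4))
st_('cut tip',B(271,106),.022);st_('cut endL',B(253,319),.025);st_('cut endR',B(297,319),.025)
st_('tw t1',B(78,120),.023);st_('tw t2',B(101,360),.025);st_('tw L',B(71,240),.0235);st_('tw R',B(102,240),.0235)
st_('mk cap',B(466,158),.018);st_('mk end',B(454,330),.029);st_('mk L',B(446,230),.0224);st_('mk R',B(475,230),.0224)
E
```

```text
foam [0.5772 0.1299 0.0244]
foam2 [0.5823 0.0232 0.0238]
foam3 [ 0.564  -0.067   0.0238]
cap [ 0.5629 -0.0367  0.0307]
body [ 0.5324 -0.0343  0.0313]
bodyend [ 0.4943 -0.0321  0.031 ]
jaw [0.5884 0.0566 0.0261]
hL [0.541  0.0745 0.0253]
hR [0.5387 0.0468 0.0264]
hL2 [0.5086 0.0759 0.0264]
hR2 [0.5064 0.0495 0.0267]
['0.023', '0.019', '0.020', '0.026', '0.025', '0.023', '0.020', '0.026', '0.025', '0.023', '0.019', '0.018', '0.018', '0.023', '0.023', '0.025', '0.025', '0.024', '0.025', '0.024', '0.024', '0.024', '0.025', '0.025']
['0.022', '0.019', '0.018', '0.026', '0.026', '0.022', '0.018', '0.019', '0.018', '0.026', '0.025', '0.022', '0.018', '0.018', '0.019', '0.024', '0.024', '0.025', '0.023', '0.025', '0.024', '0.024', '0.025', '0.025']
['0.022', '0.019', '0.018', '0.028', '0.025', '0.022', '0.019', '0.017', '0.017', '0.018', '0.018', '0.027', '0.026', '0.021', '0.019', '0.018', '0.018', '0.024', '0.023', '0.024', '0.023', '0.024', '0.025', '0.024']
cut tip s -0.1113 t -0.599
cut endL s -0.1214 t -0.4884
cut endR s -0.0977 t -0.4884
tw t1 s -0.2069 t -0.5927
tw t2 s -0.2056 t -0.4642
tw L s -0.216 t -0.5319
tw R s -0.1997 t -0.5318
mk cap s -0.0119 t -0.5734
mk end s -0.0135 t -0.4835
mk L s -0.0204 t -0.5368
mk R s -0.0052 t -0.5368
```

```bash
python3 -c "
from bench import ctrl
print(ctrl.get_obs()['time_s'],ctrl.hand_in())"
```

```text
the job is handed in; nothing more can be done
27.65 None
```

All three tools now lie in their own recesses, and I handed the job in at about 27.7 s. `hand_in` reported no verdict.

- **What I did:** I set the marker aside on the fibre board. Then I put the cutters in their nest with the jaws away from the robot, moved the tweezers across with a light position-limited grip, and put the marker back in its own nest.
- **Height check (wrist camera):** After taking off the depth bias of about 1 mm seen on the foam, the tool tops read as follows:

| Tool | Top height, measured | Top height if fully home |
|---|---|---|
| Cutters | about 25.2 mm | 25.4 mm |
| Tweezers | about 25 to 26 mm | 25.4 mm |
| Marker | about 29.8 mm | 29.7 mm |

- **Position check:** Each tool is within about 1 to 3 mm of its seat point and lies parallel to its recess.
- **Disagreements:** The cutters' first lowering touched the recess edge, with 23 N at the wrist, well under the 120 N limit. I raised them, shifted 4 mm forward and lowered again. They touched once more at 14.5 N, reading about 2 mm proud, so I released them there; afterwards they measured home. My first estimate of the cutters' seat was about 3 mm too near the robot.
- **Bystanders:** I kept clear of the reel and the pin strip throughout, and felt no unexpected contact.

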